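# Make up the divided screwdriver tray

### The job

Make up the tool tray. While the tray is still empty, take the divider panel from its wooden stand and slide it down into the tray's guides until it sits on the floor; then lay every screwdriver from the table lengthwise in the compartment whose label clip has its handle's colour, and last, when all are in, push the lock pin fully home through the guide and the divider so that the divider cannot lift out. Do not knock over the glass bottle.

Things in the scene. Friction and masses are not known exactly. Their poses are not given: they have to be found in the camera images.
- tray: blue steel tool tray, fixed. Origin at the centre of its underside, x along its length (away from the robot), y across. Inside 216 (x) by 234 mm (y), walls 4 mm thick and 36 mm high, floor 3 mm thick. The divider goes in upright on the centre line (along x), held by a steel guide at each end; the compartments beside it are 112 mm wide, their middles at y = +61 and -61 mm
- near_guide (a point): middle of the mouth of the guide at the tray's robot-side end, tray frame (-86, 0, 76) mm: two upright steel cheeks, 6 mm thick, 13 mm apart, from x = -108 to -64 mm, 76 mm high above the table, topped by lips that flare outwards to a 25 mm wide mouth at 85 mm. They carry the lock hole
- far_guide (a point): middle of the mouth of the guide at the tray's far end, tray frame (100, 0, 52) mm: two cheeks 13 mm apart, from x = 92 to 108 mm, 52 mm high above the table, lips flaring to 61 mm
- lock_hole (a point): centre of the 12 mm round lock hole through both cheeks of the near guide, along the tray's y, and through the divider's slot once it is home; tray frame (-82, 0, 58) mm. The cheeks' outer faces lie 12.5 mm to either side of it. The pin may go in from either side
- label_red: red label clip, 56 mm wide, on the rim of the tray's near wall at the middle of the compartment for red-handled screwdrivers (left or right, it varies). Fixed. Origin on top of the wall, 36 mm above the table; x points into the tray: the middle of that compartment's floor is at (110, 0, -33) mm from it. The clip stands 4 mm above the wall
- label_yellow: yellow label clip, the same, at the compartment that takes yellow-handled screwdrivers
- stand: wooden stand, 190 x 60 mm with an 8 mm base and four 30 mm high blocks (at x = -72 and +72 mm, 20 mm long) that form a 12.5 mm wide groove along its x; the divider waits upright in it. Fixed. Origin at the centre of its underside
- divider: loose aluminium divider panel, 210 long (x) x 10 thick (y) x 66 mm high (z), 0.18 to 0.29 kg, upright in the stand at first. Origin at the centre of its lower edge. Pinch it from above at the black patches at the middle of its top edge. It has a 20 x 13 mm lock slot 82 mm from the middle at both ends, 55 mm above the lower edge: it fits either way round. Home, it stands on the tray's floor
- lock_pin: loose lock pin, 60 g, lying flat. Along its own x: black handle 44 long, 14 wide, 20 mm high from x = -48 to -4 mm, steel collar 19 mm across from -4 to 0, steel shank 8 mm thick from 0 to 48 mm, the last 8 mm tapered to a 3 mm nose. Its axis is 10 mm above its origin, which lies on the underside below the collar's front face
- pin_mid (a point): point on the pin's axis 12.5 mm in front of the collar; it lies at lock_hole when the pin is fully home (collar against the cheek, nose 23 mm out on the other side)
- red_1_mid (a point): red-handled cross-head screwdriver 173 mm long: round handle 29 mm thick from y = -12 to +86 mm, shank 6 mm thick from -12 to -86 mm. The point is at mid-length on its axis, 14.5 mm above the table when it lies there; y along the tool towards the handle's end. Hold it by the handle, best at y = 30 to 40 mm. It may be absent (None)
- yellow_1_mid (a point): yellow-handled slotted screwdriver 198 mm long: round handle 29 mm thick from y = 0 to +99 mm, shank 7 mm thick from 0 to -99 mm. The point is at mid-length on its axis, 14.5 mm above the table when it lies there; y along the tool towards the handle's end. Hold it by the handle, best at y = 30 to 40 mm. It may be absent (None)
- red_2_mid (a point): red-handled cross-head screwdriver 173 mm long: round handle 29 mm thick from y = -12 to +86 mm, shank 6 mm thick from -12 to -86 mm. The point is at mid-length on its axis, 14.5 mm above the table when it lies there; y along the tool towards the handle's end. Hold it by the handle, best at y = 30 to 40 mm. It may be absent (None)
- yellow_2_mid (a point): yellow-handled slotted screwdriver 198 mm long: round handle 29 mm thick from y = 0 to +99 mm, shank 7 mm thick from 0 to -99 mm. The point is at mid-length on its axis, 14.5 mm above the table when it lies there; y along the tool towards the handle's end. Hold it by the handle, best at y = 30 to 40 mm. It may be absent (None)
- red_3_mid (a point): red-handled cross-head screwdriver 173 mm long: round handle 29 mm thick from y = -12 to +86 mm, shank 6 mm thick from -12 to -86 mm. The point is at mid-length on its axis, 14.5 mm above the table when it lies there; y along the tool towards the handle's end. Hold it by the handle, best at y = 30 to 40 mm. It may be absent (None)
- bottle: bystander: full glass bottle, 76 mm wide, 292 mm tall, standing behind the work; do not knock it over. Origin at the centre of its underside, z up

How it is judged:
On the way, in this order (a step that is already met when the one before it is completed fails the run):
1. the divider is home in the tray's guides, with no screwdriver in the tray yet (x of divider in the frame of tray between -0.007 and 0.007 m and y of divider in the frame of tray between -0.005 and 0.005 m and z of divider in the frame of tray below 0.007 m and angle between divider's own z axis and vertical below 0.12 rad and angle between the x axis of divider and the x axis of tray, either way round below 0.06 rad and horizontal distance between each of red_1_mid, yellow_1_mid, red_2_mid, yellow_2_mid, red_3_mid and tray above 0.118 m), for 0.2 s.
2. every screwdriver present lies in the compartment of its colour (x of red_1_mid in the frame of label_red between 0.078 and 0.142 m and y of red_1_mid in the frame of label_red between -0.056 and 0.056 m and height (world z) of each of red_1_mid, yellow_1_mid, red_2_mid, yellow_2_mid, red_3_mid below 0.06 m and angle between red_1_mid's own y axis and vertical between 1.12 and 2.02 rad and x of yellow_1_mid in the frame of label_yellow between 0.09 and 0.13 m and y of yellow_1_mid in the frame of label_yellow between -0.056 and 0.056 m and angle between yellow_1_mid's own y axis and vertical between 1.12 and 2.02 rad and x of red_2_mid in the frame of label_red between 0.078 and 0.142 m and y of red_2_mid in the frame of label_red between -0.056 and 0.056 m and angle between red_2_mid's own y axis and vertical between 1.12 and 2.02 rad and x of yellow_2_mid in the frame of label_yellow between 0.09 and 0.13 m and y of yellow_2_mid in the frame of label_yellow between -0.056 and 0.056 m and angle between yellow_2_mid's own y axis and vertical between 1.12 and 2.02 rad and x of red_3_mid in the frame of label_red between 0.078 and 0.142 m and y of red_3_mid in the frame of label_red between -0.056 and 0.056 m and angle between red_3_mid's own y axis and vertical between 1.12 and 2.02 rad), for 0.2 s.
3. the lock pin is home through guide and divider (x of divider in the frame of tray between -0.007 and 0.007 m and y of divider in the frame of tray between -0.005 and 0.005 m and z of divider in the frame of tray below 0.007 m and angle between divider's own z axis and vertical below 0.12 rad and angle between the x axis of divider and the x axis of tray, either way round below 0.06 rad and distance between pin_mid and lock_hole below 0.012 m and angle between the x axis of lock_pin and the y axis of tray, either way round below 0.35 rad), for 0.2 s.
At the end, for the whole second after the job is handed in: Divider upright in both guides, within 4 mm of the tray's floor; pin_mid within 12 mm of lock_hole; every screwdriver present lies down (tilt under 0.45 rad) in the compartment of its colour, its middle within 20 (yellow) or 32 mm (red) of the compartment's middle lengthwise, under 60 mm up (all of step 2 and all of step 3); the robot touches nothing.
It fails at once if the glass bottle is knocked over (angle between bottle's own z axis and vertical above 0.6 rad).
Of red_1, yellow_1, red_2, yellow_2, red_3 only 4 to 5 are there at a start; the rules pass over those that are not, and their reading is None.
At some moment in a run one of lock_pin, divider may be knocked a few centimetres aside while the robot is not near it.
It also fails if it takes over 210 s, if anything falls off the work surface, if the arm or the gripper's body presses on something with over 40 N, if the wrist force passes 120 N, or if a joint passes its speed limit or range.

### The arm

A 6-joint arm with a two-finger parallel gripper is mounted at the origin on the work surface; the furniture and walls round the work are solid. World frame = base frame: x ahead of the robot, y to its left, z up, the work surface at z = 0. Lengths are in m, angles in rad, forces in N, time in s.
With the tool pointing down it reaches from about 0.35 to 0.925 m from the base axis. Payload 6.4 kg.
Tool frame: the origin (TCP) lies midway between the tips of the shut fingers; the grasp point (between the pads) lies 19 mm behind it (robot.grip_depth is the distance from the TCP to the grasp point, in m); z points along the fingers, y is the line along which they close (so a half turn about z gives the same grasp; the last joint's range is limited). The gripper opens to 94 mm and grips with 3 to 60 N. Pads are 16 mm wide; open, the fingers measure 119 mm over their backs; the gripper's body (75 mm by 177 mm) begins 78 mm behind the grasp point.
Start: joints at [0.95, 0.245, 1.558, -0, 1.339, -0.174], TCP at [0.281, 0.586, 0.205] pointing down, gripper open.
Joint ranges: [-3.13, 3.13], [-1.02, 2.26], [0.13, 2.54], [-0.95, 4.09], [0.21, 2.88], [-2.74, 2.74]. Speed limits (rad/s): [2.57, 2.57, 3.14, 3.14, 3.14, 3.14].

### API

Orientations are given as a unit quaternion [x, y, z, w].
In Python, from station import robot, eyes gives the robot as it stands. The module is installed in compiled form; this text tells all that it offers.
- The arm moves only by the shell command python3 -m jog 'ROWS' [FORCE]. ROWS is JSON, a list of rows, each an object of numbers: "tx", "ty", "tz": the shift along the world's x, y, z in mm; "rx", "ry", "rz": the turn, a rotation vector about the world's x, y, z in rad; "grip": the opening, from 0 (shut) to 1 (fully open). A call has 1 to 5 rows; each row is the pose to reach, as a shift and turn from the pose commanded when the call began; what a row does not reach only later rows make up. A row lasts 1/12 s, in which the tool goes at most 41.7 mm and 7.16 degrees, less where a joint would pass 70% of its speed; a pose out of reach is approached as far as the arm can. A call with a gripper value outside its range is refused whole. The fingers move at their own pace and stop on an object; FORCE is the grip in N (left out, the last holds). Time passes only in rows, so rows that repeat a pose let the fingers close. It gives the time, the measured TCP pose, the force, the opening and the grip force at its end, in the units of the state.
- robot.sense(): the state, without advancing time (a new reading comes with each control period).
- eyes.capture(name): name is "scene" or "top"; returns (picture, depth): 420x560x3 uint8, blue, green, red; 420x560 float32, m along the optical axis (not along the pixel's ray), 0 where there is no reading.
- eyes.get_calibration(name): a dict with "fx", "fy", "cx", "cy" (pixels), "rvec" (rotation vector, rad) and "tvec" (3), from world to camera coordinates, as OpenCV has them. Camera axes: x right, y down, z forward; pixel columns grow to the right and rows downward; lengths in m; the calibration is good to about 2 mm. A picture is of the moment at which its call begins. get_calibration takes no time and is no camera call.
- robot.finish_job(): hands the job in; it is judged then, once.
The state is a dict: "t": time; "joint_pos": joint angles; "qd": joint speeds; "joint_efforts": joint torques, N m; "tool_pos": TCP position; "tool_rot": TCP orientation; "contact_force": force on the tool from outside, world axes, zero at the start; "moment": the same for the moment, N m; "finger_gap": finger opening in m; "gripper_force": force on a finger pad.
Only numpy, scipy, OpenCV 4.12 (cv2) and the standard library are available. Lean on these libraries where they do the work, as an engineer would, in place of code of your own. Each camera call takes 0.05 s, during which the arm holds its last target. There are 200 camera calls.

## Working session

There is one attempt and no reset: what is moved stays moved. The work goes in short steps, Python scripts to look and compute and a shell command to move; the robot and the scene stay as the last step left them, time stands still between calls to the robot, and variables do not carry over. Pictures are saved under pics/ and viewed, at most 17 in all, crops included, and the job is handed in when it is done.

```bash
mkdir -p pics
cat > h.py <<'E'
import numpy as np, cv2
from station import robot, eyes
def cal(n):
    c=eyes.get_calibration(n); K=np.array([[c['fx'],0,c['cx']],[0,c['fy'],c['cy']],[0,0,1.]])
    R=cv2.Rodrigues(np.array(c['rvec'],float))[0]; return K,R,np.array(c['tvec'],float).reshape(3)
def ray(n,u,v,z):
    K,R,t=cal(n); o=-R.T@t; d=R.T@np.linalg.inv(K)@np.array([u,v,1.]); return o+d*(z-o[2])/d[2]
def cloud(n,D):
    K,R,t=cal(n); v,u=np.mgrid[:D.shape[0],:D.shape[1]]
    p=np.stack([(u-K[0,2])/K[0,0]*D,(v-K[1,2])/K[1,1]*D,D],-1); return (p-t)@R
def proj(n,P):
    K,R,t=cal(n); q=K@(R@np.array(P)+t); return q[:2]/q[2]
E
python3 - <<'E'
from h import *
for n in('top','scene'):
    I,D=eyes.capture(n); cv2.imwrite(f'pics/{n}0.png',I); np.savez(f'{n}0.npz',I=I,D=D)
    K,R,t=cal(n); print(n,K[0,0],-R.T@t,R[2])
s=robot.sense(); print(s['tool_pos'],s['tool_rot'],s['t'])
E
```

```text
top 380.3651296858562 [0.41816422 0.01201558 1.22428912] [ 0.11987739 -0.01609639 -0.99265821]
scene 427.23573086414314 [ 0.01775883 -0.49547203  0.88354368] [ 0.50734632  0.46002297 -0.72868277]
[0.28050403 0.58573085 0.20444834] [ 2.21527802e-01  9.75153647e-01 -8.25767397e-04 -3.40679470e-04] 0.1
```

View pics/top0.png

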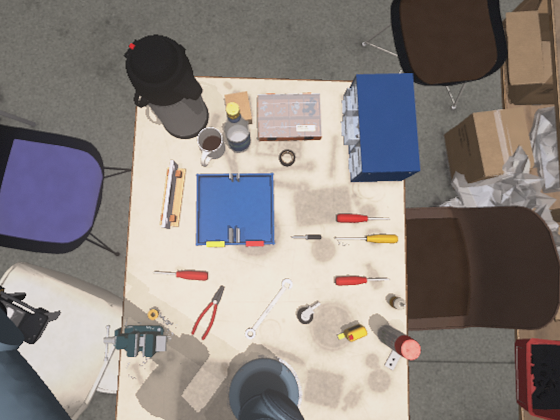

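View pics/scene0.png

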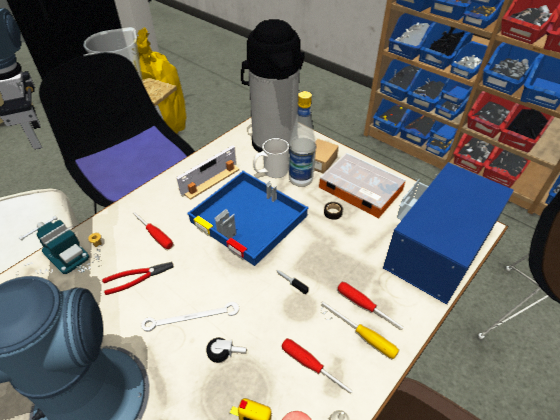

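Top view: 3 red drivers at (190,275), (355,218), (355,281) and a yellow at (375,239). The pin is at (305,237), the tray at (235,210) with yellow label left and red label right, the divider in its stand at (173,195), and the bottle at about (237,130).

```bash
cat > m.py <<'E'
from h import *
def blobs(m,amin):
    n,l,s,c=cv2.connectedComponentsWithStats(m.astype(np.uint8)); return [l==i for i in range(1,n) if s[i,4]>=amin]
def drivers(I,n='top'):
    H=cv2.cvtColor(I,cv2.COLOR_BGR2HSV); h,s,v=H[...,0],H[...,1],H[...,2]; out=[]
    for nm,m in(('red',((h<6)|(h>174))&(s>150)&(v>80)),('yellow',(abs(h.astype(int)-25)<6)&(s>150)&(v>120))):
        for b in blobs(m,60):
            ys,xs=np.nonzero(b); P=np.array([ray(n,x,y,.0145) for x,y in zip(xs,ys)])[:,:2]
            r=cv2.minAreaRect((P*1000).astype(np.float32)); out.append((nm,P.mean(0),r,(int(xs.mean()),int(ys.mean())),b))
    return out
E
python3 - <<'E'
from m import *
f=np.load('top0.npz'); I,D=f['I'],f['D']; C=cloud('top',D); Z=C[...,2]
H=cv2.cvtColor(I,cv2.COLOR_BGR2HSV); blue=(abs(H[...,0].astype(int)-110)<12)&(H[...,1]>120)
for b in blobs(blue,2000):
    w=b&(Z>.028)&(Z<.045); P=C[w][:,:2]*1000
    if len(P)>50: print('blue rim',w.sum(),cv2.minAreaRect(P.astype(np.float32)))
    ys,xs=np.nonzero(b); P=np.array([ray('top',x,y,.036)[:2]*1000 for x,y in zip(xs,ys)]); print(' mask@36',cv2.minAreaRect(P.astype(np.float32)))
for nm,c,r,px,b in drivers(I): print(nm,px,c.round(3),np.round(r[1]),round(r[2],1),'z',np.median(Z[b]).round(3))
# stand/divider and guides, pin : dump cloud stats
w=np.zeros_like(blue); w[155:235,155:190]=1; g=w&(Z>.062)&(Z<.09); P=C[g]*1000; print('div top',g.sum(),cv2.minAreaRect(P[:,:2].astype(np.float32)),np.median(P[:,2]))
w[:]=0; w[160:255,190:280]=1; 
for lo,hi in((.045,.066),(.07,.095)):
    g=w&(Z>lo)&(Z<hi); P=C[g]*1000; print('guide',lo,g.sum(),P.mean(0).round(1))
dark=(I.max(2)<70); w[:]=0; w[225:250,280:340]=1; g=w&dark; ys,xs=np.nonzero(g); P=np.array([ray('top',x,y,.015)[:2]*1000 for x,y in zip(xs,ys)]); print('pin handle',cv2.minAreaRect(P.astype(np.float32)),'noise table',np.median(Z[225:250,255:285]))
cv2.imwrite('pics/z1.png',np.vstack([cv2.resize(I[150:260,150:280],(780,660))[:660:1],])[:600])
cv2.imwrite('pics/z2.png',cv2.resize(I[200:300,280:410],(780,600),interpolation=cv2.INTER_CUBIC))
E
```

```text
Traceback (most recent call last):
  File "h.py", line 7, in ray
    K,R,t=cal(n); o=-R.T@t; d=R.T@np.linalg.inv(K)@np.array([u,v,1.]); return o+d*(z-o[2])/d[2]
          ~~~^^^
  File "h.py", line 4, in cal
    c=eyes.get_calibration(n); K=np.array([[c['fx'],0,c['cx']],[0,c['fy'],c['cy']],[0,0,1.]])
ValueError: time passes only in moves, steps and waits
```

Too many calibration calls; cache them.

```bash
sed -i 's/^import numpy.*/import numpy as np, cv2, functools/; s/^def cal/@functools.lru_cache(None)\ndef cal/' h.py
cat > a.py <<'E'
from m import *
f=np.load('top0.npz'); I,D=f['I'],f['D']; C=cloud('top',D); Z=C[...,2]
H=cv2.cvtColor(I,cv2.COLOR_BGR2HSV); blue=(abs(H[...,0].astype(int)-110)<12)&(H[...,1]>120)
for b in blobs(blue,2000):
    w=b&(Z>.028)&(Z<.045); P=C[w][:,:2]*1000
    if len(P)>50: print('blue rim',w.sum(),cv2.minAreaRect(P.astype(np.float32)))
    ys,xs=np.nonzero(b); P=np.array([ray('top',x,y,.036)[:2]*1000 for x,y in zip(xs,ys)]); print(' mask@36',cv2.minAreaRect(P.astype(np.float32)))
for nm,c,r,px,b in drivers(I): print(nm,px,c.round(3),np.round(r[1]),round(r[2],1),'z',np.median(Z[b]).round(3))
w=np.zeros_like(blue); w[155:235,155:190]=1; g=w&(Z>.062)&(Z<.09); P=C[g]*1000; print('div top',g.sum(),cv2.minAreaRect(P[:,:2].astype(np.float32)),np.median(P[:,2]))
w[:]=0; w[160:255,190:280]=1
for lo,hi in((.045,.066),(.07,.095)):
    g=w&(Z>lo)&(Z<hi); P=C[g]*1000; print('guide',lo,g.sum(),P.mean(0).round(1))
dark=(I.max(2)<70); w[:]=0; w[225:250,280:340]=1; g=w&dark; ys,xs=np.nonzero(g); P=np.array([ray('top',x,y,.015)[:2]*1000 for x,y in zip(xs,ys)]); print('pin handle',cv2.minAreaRect(P.astype(np.float32)),'table z',np.median(Z[225:250,255:285]))
cv2.imwrite('pics/z1.png',cv2.resize(I[155:255,150:280],(780,600),interpolation=cv2.INTER_CUBIC))
cv2.imwrite('pics/z2.png',cv2.resize(I[200:300,280:410],(780,600),interpolation=cv2.INTER_CUBIC))
E
python3 a.py
```

```text
mask@36 ((849.6993408203125, -385.3369140625), (359.6788635253906, 189.8614501953125), 3.1994407176971436)
 mask@36 ((566.6553344726562, 102.00602722167969), (201.79649353027344, 221.1337127685547), 2.2486820220947266)
red (350, 217) [ 0.548 -0.268] [23. 94.] 1.4 z 0.026
red (254, 242) [0.46  0.039] [13. 51.] 1.4 z 0.04
red (191, 275) [0.355 0.232] [92. 21.] 86.1 z 0.026
red (350, 280) [ 0.35  -0.265] [22. 95.] 1.3 z 0.026
red (200, 317) [0.228 0.198] [ 11. 108.] 59.2 z 0.012
red (210, 322) [0.214 0.168] [ 11. 107.] 70.3 z 0.012
red (533, 371) [ 0.085 -0.834] [104. 234.] 86.1 z -0.552
yellow (382, 238) [ 0.485 -0.369] [22. 97.] 1.4 z 0.026
yellow (357, 332) [ 0.19  -0.289] [27. 61.] 23.4 z 0.058
div top 280 ((603.9443969726562, 308.24359130859375), (12.385993957519531, 208.00543212890625), 85.58443450927734) 72.97509015458812
guide 0.045 51 [621.9 122.6  55.1]
guide 0.07 101 [509.7 114.5  80.4]
pin handle ((481.1287536621094, -169.10031127929688), (0.0, 0.0), 0.0) table z 0.001720790169547153
```

View pics/z1.png

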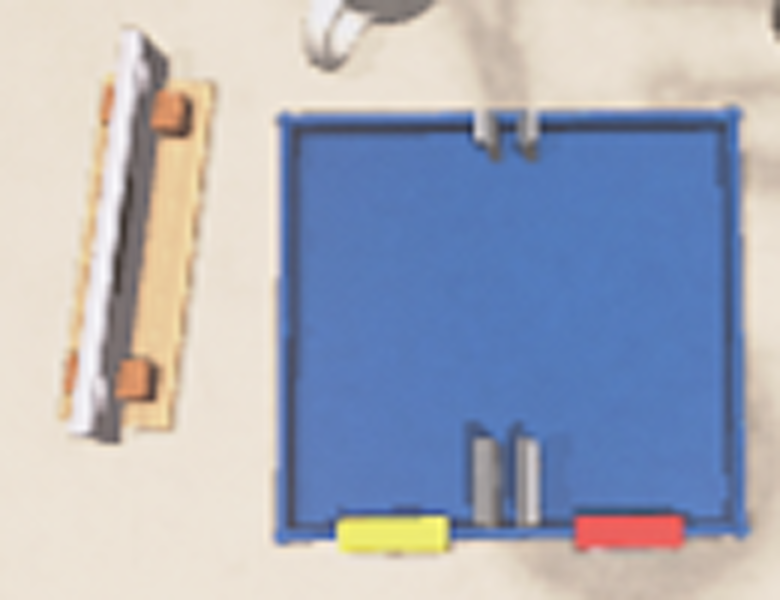

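View pics/z2.png

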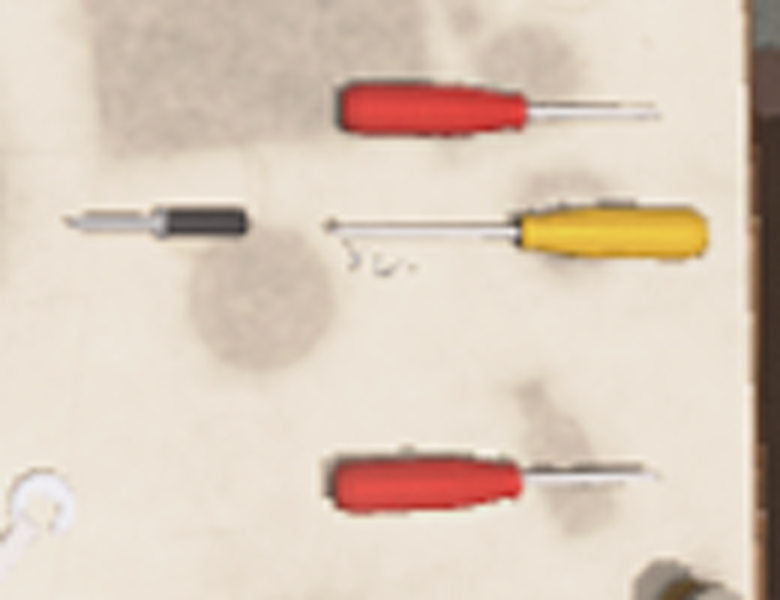

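The crops show the divider standing upright in its stand, leaning to the image's upper right. The tray corners (crop px) are TL (278,115), TR (741,108), BL (275,543), BR (747,537), and the guide slots are centred at column ~508. The pin's nose points left at (65,222), with the handle ending at (248,222).

```bash
cat > b.py <<'E'
from m import *
f=np.load('top0.npz'); I,D=f['I'],f['D']; C=cloud('top',D); Z=C[...,2]
p=lambda x,y,z:ray('top',150+x/6-.4,155+y/6-.4,z)[:2]*1000
c=np.array([p(278,115,.036),p(741,108,.036),p(275,543,.036),p(747,537,.036)]); print(c.round(1),c.mean(0).round(1))
print('yaw sides',[np.degrees(np.arctan2(*(a-b)[::-1])).round(2) for a,b in((c[0],c[2]),(c[1],c[3]))],'ends',[np.degrees(np.arctan2(*(a-b)[::-1]))-90 for a,b in((c[0],c[1]),(c[2],c[3]))])
print('near guide gap',p(507.5,437,.085),p(507.5,523,.085),'far',p(509,112,.061),p(509,158,.055))
print('labels y',p(393,533,.04),p(629,531,.04))
w=np.zeros(Z.shape,bool); w[155:235,155:190]=1; g=w&(Z>.066)&(Z<.085); P=C[g][:,:2]*1000
d=cv2.fitLine(P.astype(np.float32),cv2.DIST_HUBER,0,.01,.01).ravel(); print('div line',d,np.degrees(np.arctan2(d[1],d[0])))
s=(P-d[2:])@d[:2]; print('span',s.min(),s.max(),'centre',d[2:]+d[:2]*(s.min()+s.max())/2)
e=[p(130,30,.074),p(85,435,.074)]; print('div ends',e,(e[0]+e[1])/2)
q=lambda x,y,z:ray('top',280+x/6-.4,200+y/6-.4,z)[:2]*1000
print('pin nose,collar,end',q(64,222,.01),q(157,222,.01),q(248,222,.017))
for t in((338,109,658,115),(709,232,327,227),(333,486,656,476)): print(q(*t[:2],.0145),q(*t[2:],.0145))
r=drivers(I)[2]; print(cv2.boxPoints(r[2]))
ys,xs=np.nonzero((abs(Z-.28)<.03)); P=C[ys,xs]; print('tall',len(P),)
for nm,u,v in(('thermos',185,115),('bottlecap',233,108)): print(nm,C[v,u])
print(robot.sense()['finger_gap'])
E
python3 b.py
```

```text
[[674.  230.1]
 [684.5 -14.6]
 [448.7 221.2]
 [457.6 -22.8]] [566.2 103.5]
yaw sides [np.float64(2.27), np.float64(2.06)] ends [np.float64(2.4617031305490116), np.float64(2.096412649565494)]
near guide gap [502.85835422  99.36669647] [460.0448765   97.88875371] far [673.48382952 106.25803184] [650.42655217 105.90461578]
labels y [455.13688162 160.07521968] [459.08308199  38.43157251]
div line [ 9.9744421e-01 -7.1449697e-02  6.0356628e+02  3.0811267e+02] -4.097257
span -103.50731839901685 104.38198549592401 centre [604.0025     308.08142355]
div ends [array([708.1807786 , 300.91999768]), array([499.43545998, 312.13701443])] [603.80811929 306.52850606]
pin nose,collar,end [483.54760462 -74.64156908] [ 484.75253867 -124.22042249] [ 485.54270346 -171.7421504 ]
[ 547.2173891  -219.91949268] [ 548.32891587 -391.96158595]
[ 486.34261855 -418.39351833] [ 484.05058163 -214.21428844]
[ 348.50018414 -217.78634937] [ 357.45465411 -388.15570718]
[[341.68884 187.33575]
 [362.2835  185.94772]
 [368.5031  278.2303 ]
 [347.90845 279.61832]]
tall 1433
thermos [0.81164229 0.24227033 0.18113196]
bottlecap [0.79133345 0.09685808 0.29378712]
0.09429957200894182
```

```bash
python3 -m jog '[{"tx":30,"ty":-28,"rz":0.1},{"tx":60,"ty":-56,"rz":0.2},{"tx":90,"ty":-84,"rz":0.3},{"tx":120,"ty":-110,"rz":0.38},{"tx":145,"ty":-130,"rz":0.38}]' && python3 -m jog '[{"tx":30,"ty":-25},{"tx":60,"ty":-50},{"tx":90,"ty":-75},{"tx":120,"ty":-100},{"tx":150,"ty":-125}]' && python3 -m jog '[{"tx":28,"ty":-23,"tz":-20},{"tx":28,"ty":-23,"tz":-50},{"tx":28,"ty":-23,"tz":-60},{"tx":28,"ty":-23,"tz":-60},{"tx":28,"ty":-23,"tz":-60}]'
python3 - <<'E'
from h import *
s=robot.sense(); print(s['t'],s['tool_pos'],s['tool_rot'],s['contact_force'])
I,D=eyes.capture('scene'); cv2.imwrite('pics/s1.png',cv2.resize(I[90:260,120:350],(800,591),interpolation=cv2.INTER_CUBIC))
E
```

```text
0.1 [0.28050403 0.58573085 0.20444834] [ 2.21527802e-01  9.75153647e-01 -8.25767397e-04 -3.40679470e-04] [-0.08380409 -0.49523379  0.81649484]invalid input
```

View pics/s1.png

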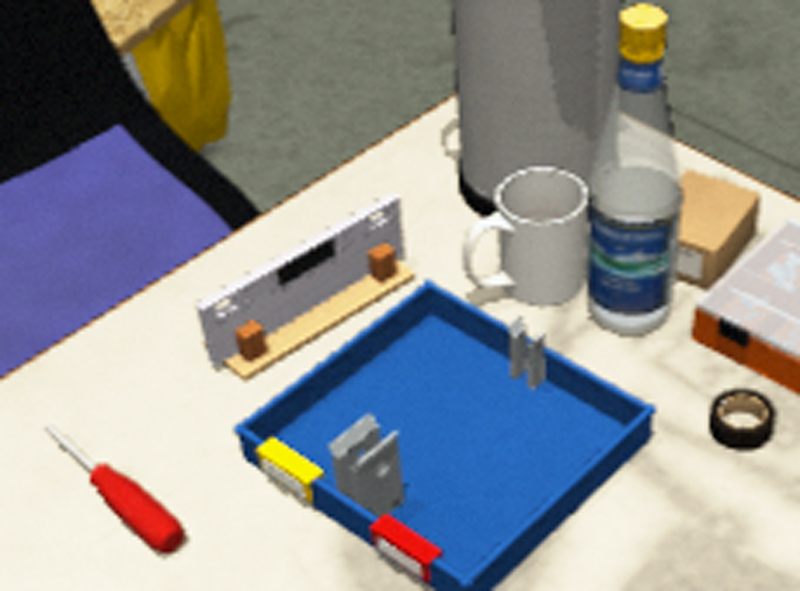

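The move was refused and nothing moved; the scene is unchanged. I'll try rows with every key, including grip.

```bash
python3 -m jog '[{"tx":30,"ty":-28,"tz":0,"rx":0,"ry":0,"rz":0.1,"grip":1}]'; python3 -m jog '[{"tx":30,"ty":-28,"rz":0.1}]' 10
```

```text
t: 0.23
tool_pos: [0.3072, 0.5607, 0.2049]
tool_rot: [0.169, 0.986, 0.0, -0.001]
contact_force: [0.4, -0.4, -0.9]
finger_gap: 0.0938
gripper_force: 0.0invalid input
```

```bash
python3 -m jog '[{"tx":30,"ty":-25,"tz":0,"rx":0,"ry":0,"rz":0.1,"grip":0.6},{"tx":60,"ty":-50,"tz":0,"rx":0,"ry":0,"rz":0.2,"grip":0.6},{"tx":90,"ty":-75,"tz":0,"rx":0,"ry":0,"rz":0.28,"grip":0.6},{"tx":120,"ty":-100,"tz":0,"rx":0,"ry":0,"rz":0.28,"grip":0.6},{"tx":150,"ty":-125,"tz":0,"rx":0,"ry":0,"rz":0.28,"grip":0.6}]' && python3 -m jog '[{"tx":30,"ty":-26,"tz":0,"rx":0,"ry":0,"rz":0,"grip":0.6},{"tx":60,"ty":-52,"tz":0,"rx":0,"ry":0,"rz":0,"grip":0.6},{"tx":90,"ty":-78,"tz":0,"rx":0,"ry":0,"rz":0,"grip":0.6},{"tx":120,"ty":-104,"tz":0,"rx":0,"ry":0,"rz":0,"grip":0.6},{"tx":143,"ty":-125,"tz":-20,"rx":0,"ry":0,"rz":0,"grip":0.6}]' && python3 -m jog '[{"tx":0,"ty":0,"tz":-35,"rx":0,"ry":0,"rz":0,"grip":0.6},{"tx":0,"ty":0,"tz":-60,"rx":0,"ry":0,"rz":0,"grip":0.6},{"tx":0,"ty":0,"tz":-60,"rx":0,"ry":0,"rz":0,"grip":0.6}]'
python3 - <<'E'
from h import *
s=robot.sense(); print(s['t'],s['tool_pos'],s['tool_rot'])
R=cv2.Rodrigues(np.zeros(3))[0]
from scipy.spatial.transform import Rotation as Ro
print(np.degrees(np.arctan2(*Ro.from_quat(s['tool_rot']).as_matrix()[[1,0],1])))
E
```

```text
t: 0.65
tool_pos: [0.4618, 0.4317, 0.2052]
tool_rot: [0.033, 0.999, -0.0, -0.0]
contact_force: [0.0, 0.4, -1.5]
finger_gap: 0.064
gripper_force: 0.0
t: 1.07
tool_pos: [0.6082, 0.3067, 0.1896]
tool_rot: [0.034, 0.999, 0.001, 0.004]
contact_force: [0.2, 0.1, 1.1]
finger_gap: 0.0563
gripper_force: 0.0
t: 1.32
tool_pos: [0.6001, 0.306, 0.118]
tool_rot: [0.034, 0.999, -0.002, -0.006]
contact_force: [-1.4, -0.1, -1.3]
finger_gap: 0.0568
gripper_force: 0.0
1.3167 [0.60006208 0.30604251 0.11804258] [ 0.03408338  0.99939998 -0.00203863 -0.00581745]
86.09497345881061
```

```bash
python3 -m jog '[{"tx":0,"ty":0,"tz":-20,"rx":0,"ry":0,"rz":0,"grip":0.6},{"tx":0,"ty":0,"tz":-40,"rx":0,"ry":0,"rz":0,"grip":0.6},{"tx":0,"ty":0,"tz":-60,"rx":0,"ry":0,"rz":0,"grip":0.6},{"tx":0,"ty":0,"tz":-81,"rx":0,"ry":0,"rz":0,"grip":0.6},{"tx":0,"ty":0,"tz":-81,"rx":0,"ry":0,"rz":0,"grip":0.6}]' && python3 -m jog '[{"tx":0,"ty":0,"tz":0,"rx":0,"ry":0,"rz":0,"grip":0},{"tx":0,"ty":0,"tz":0,"rx":0,"ry":0,"rz":0,"grip":0},{"tx":0,"ty":0,"tz":0,"rx":0,"ry":0,"rz":0,"grip":0},{"tx":0,"ty":0,"tz":0,"rx":0,"ry":0,"rz":0,"grip":0},{"tx":0,"ty":0,"tz":0,"rx":0,"ry":0,"rz":0,"grip":0}]' 40 && python3 -m jog '[{"tx":0,"ty":0,"tz":0,"rx":0,"ry":0,"rz":0,"grip":0},{"tx":0,"ty":0,"tz":0,"rx":0,"ry":0,"rz":0,"grip":0},{"tx":0,"ty":0,"tz":0,"rx":0,"ry":0,"rz":0,"grip":0},{"tx":0,"ty":0,"tz":0,"rx":0,"ry":0,"rz":0,"grip":0}]'
```

```text
t: 1.73
tool_pos: [0.6011, 0.3078, 0.0411]
tool_rot: [0.033, 0.999, -0.001, -0.003]
contact_force: [-0.8, 0.1, -1.0]
finger_gap: 0.0562
gripper_force: 0.0
t: 2.15
tool_pos: [0.6047, 0.3085, 0.046]
tool_rot: [0.033, 0.999, 0.0, 0.001]
contact_force: [-0.2, 0.4, 0.3]
finger_gap: 0.0266
gripper_force: 0.0
t: 2.48
tool_pos: [0.604, 0.3082, 0.0447]
tool_rot: [0.033, 0.999, 0.0, 0.0]
contact_force: [-0.1, -1.1, 1.7]
finger_gap: 0.0098
gripper_force: 40.0
```

```bash
python3 -m jog '[{"tx":0,"ty":0,"tz":15,"rx":0,"ry":0,"rz":0,"grip":0},{"tx":0,"ty":0,"tz":35,"rx":0,"ry":0,"rz":0,"grip":0},{"tx":0,"ty":0,"tz":60,"rx":0,"ry":0,"rz":0,"grip":0},{"tx":0,"ty":0,"tz":85,"rx":0,"ry":0,"rz":0,"grip":0},{"tx":0,"ty":0,"tz":105,"rx":0,"ry":0,"rz":0,"grip":0}]' && python3 -m jog '[{"tx":-5,"ty":-20,"tz":0,"rx":0,"ry":0,"rz":0.02,"grip":0},{"tx":-12,"ty":-50,"tz":0,"rx":0,"ry":0,"rz":0.05,"grip":0},{"tx":-18,"ty":-80,"tz":0,"rx":0,"ry":0,"rz":0.08,"grip":0},{"tx":-24,"ty":-110,"tz":0,"rx":0,"ry":0,"rz":0.105,"grip":0},{"tx":-30,"ty":-140,"tz":0,"rx":0,"ry":0,"rz":0.105,"grip":0}]' && python3 -m jog '[{"tx":-3,"ty":-28,"tz":0,"rx":0,"ry":0,"rz":0,"grip":0},{"tx":-6,"ty":-50,"tz":0,"rx":0,"ry":0,"rz":0,"grip":0},{"tx":-8,"ty":-65,"tz":0,"rx":0,"ry":0,"rz":0,"grip":0},{"tx":-8,"ty":-65,"tz":0,"rx":0,"ry":0,"rz":0,"grip":0},{"tx":-8,"ty":-65,"tz":0,"rx":0,"ry":0,"rz":0,"grip":0}]' && python3 -m jog '[{"tx":0,"ty":0,"tz":0,"rx":0,"ry":0,"rz":0,"grip":0},{"tx":0,"ty":0,"tz":0,"rx":0,"ry":0,"rz":0,"grip":0},{"tx":0,"ty":0,"tz":0,"rx":0,"ry":0,"rz":0,"grip":0}]'
python3 - <<'E'
from h import *
s=robot.sense(); print(s['t'],s['tool_pos'])
I,D=eyes.capture('scene'); I2,D2=eyes.capture('top'); cv2.imwrite('pics/s2.png',np.vstack([cv2.resize(I[100:290,140:350],(663,600),interpolation=cv2.INTER_CUBIC)]))
cv2.imwrite('pics/t2.png',cv2.resize(I2[150:255,180:290],(628,600),interpolation=cv2.INTER_CUBIC))
E
```

```text
t: 2.9
tool_pos: [0.6041, 0.3083, 0.152]
tool_rot: [0.033, 0.999, 0.0, 0.001]
contact_force: [0.1, 0.1, -2.0]
finger_gap: 0.0095
gripper_force: 40.0
t: 3.32
tool_pos: [0.5731, 0.167, 0.15]
tool_rot: [-0.02, 1.0, -0.0, -0.0]
contact_force: [-0.1, -1.2, -2.0]
finger_gap: 0.0099
gripper_force: 40.0
t: 3.73
tool_pos: [0.5658, 0.1028, 0.1499]
tool_rot: [-0.018, 1.0, 0.0, 0.0]
contact_force: [-0.3, 0.7, -1.3]
finger_gap: 0.0098
gripper_force: 40.0
t: 3.98
tool_pos: [0.5658, 0.1041, 0.1495]
tool_rot: [-0.02, 1.0, 0.0, -0.0]
contact_force: [-0.9, -0.7, -2.2]
finger_gap: 0.0098
gripper_force: 40.0
3.9833 [0.5658393  0.10409721 0.14949613]
```

View pics/s2.png

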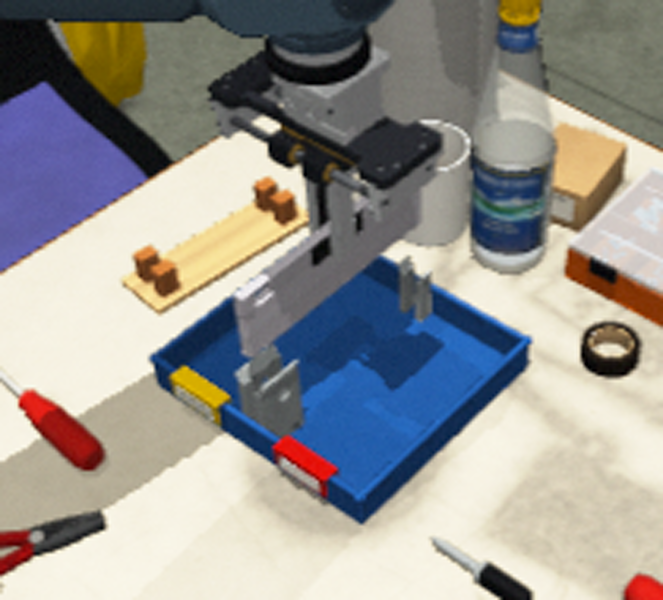

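View pics/t2.png

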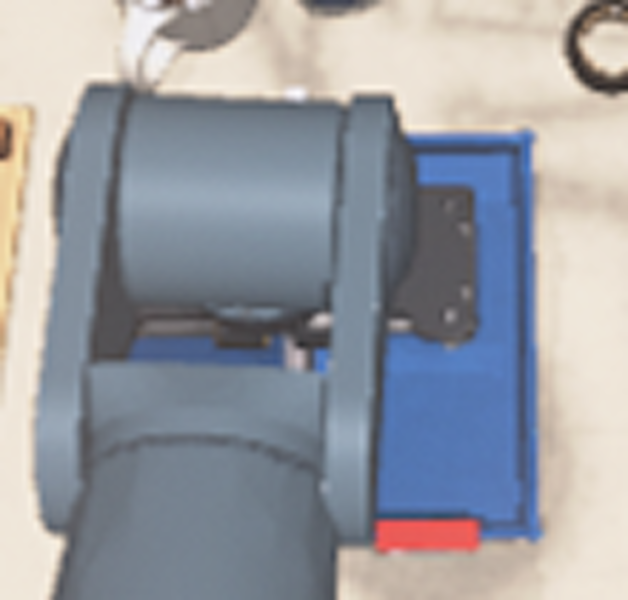

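The divider hangs level over the tray, roughly above the guides. Its near lower corner is at about crop (245,352), and the bottle is clear. I'll check the offset by projecting the expected corners.

Run:
```python
from h import *
T=np.array([.5660,.1023]);a=np.radians(2.2);R=np.array([[np.cos(a),-np.sin(a)],[np.sin(a),np.cos(a)]])
def c(n,o,ori=(140,100),k=663/210): 
    print(n,((proj('scene',o)-ori)*k).round(0))
G=np.array([.5658,.104])
for x,y,z in((-.105,.005,.113),(-.105,-.005,.113),(-.105,-.005,.179),(-.105,.005,.179)): c((x,y,z),[*(G+R@[x,y]),z])
print('guides: near lip top corners, inner y+-12.5 z85; ')
for x,y,z in((-.108,.0125,.085),(-.108,-.0125,.085),(-.064,-.0125,.085),(.092,.0125,.061),(.092,-.0125,.061),(-.112,-.121,.036),(-.112,.121,.036),(.112,-.121,.036)): c((x,y,z),[*(T+R@[x,y]),z])
I,D=eyes.capture('scene'); cv2.imwrite('pics/s3.png',cv2.resize(I[170:240,205:285],(800,600)[:2],interpolation=cv2.INTER_CUBIC)[:600])
for x,y,z in((-.105,.005,.113),(-.105,-.005,.113),(-.105,-.005,.179),(-.105,.005,.179)): c((x,y,z),[*(G+R@[x,y]),z],(205,170),np.array([10,600/70]))
for x,y,z in((-.108,.0125,.085),(-.108,-.0125,.085),(-.064,-.0125,.085),(-.064,.0125,.085)): c((x,y,z),[*(T+R@[x,y]),z],(205,170),np.array([10,600/70]))
```

```text
(-0.105, 0.005, 0.113) [240. 351.]
(-0.105, -0.005, 0.113) [249. 357.]
(-0.105, -0.005, 0.179) [239. 297.]
(-0.105, 0.005, 0.179) [230. 291.]
guides: near lip top corners, inner y+-12.5 z85; 
(-0.108, 0.0125, 0.085) [236. 374.]
(-0.108, -0.0125, 0.085) [258. 388.]
(-0.064, -0.0125, 0.085) [296. 357.]
(0.092, 0.0125, 0.061) [398. 264.]
(0.092, -0.0125, 0.061) [419. 276.]
(-0.112, -0.121, 0.036) [360. 498.]
(-0.112, 0.121, 0.036) [150. 356.]
(0.112, -0.121, 0.036) [530. 338.]
(-0.105, 0.005, 0.113) [109. 354.]
(-0.105, -0.005, 0.113) [137. 369.]
(-0.105, -0.005, 0.179) [108. 206.]
(-0.105, 0.005, 0.179) [ 78. 190.]
(-0.108, 0.0125, 0.085) [ 97. 415.]
(-0.108, -0.0125, 0.085) [167. 455.]
(-0.064, -0.0125, 0.085) [288. 370.]
(-0.064, 0.0125, 0.085) [217. 332.]
```

View pics/s3.png

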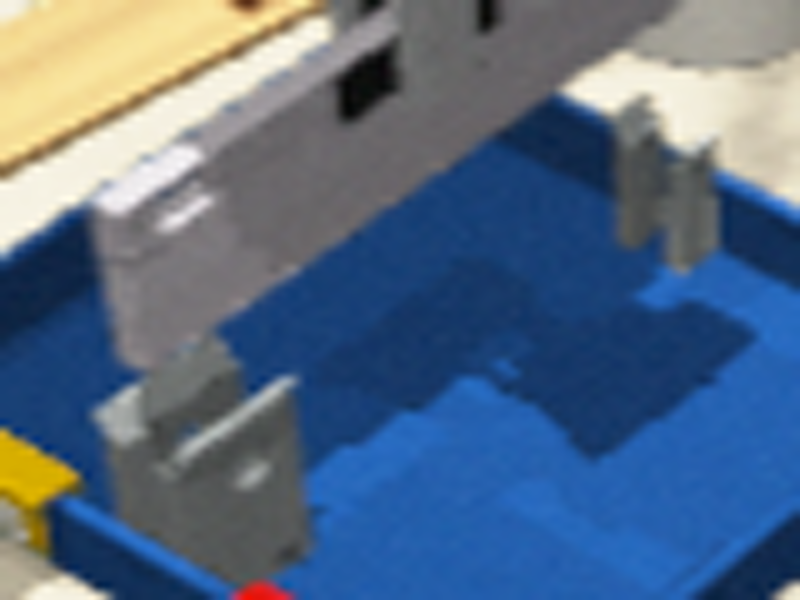

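Relative to the guides, the divider is within about 1 mm in y and slightly forward in x. Descending with force checks.

```bash
python3 -m jog '[{"tx":-1,"ty":0,"tz":-12,"rx":0,"ry":0,"rz":0,"grip":0},{"tx":-1,"ty":0,"tz":-24,"rx":0,"ry":0,"rz":0,"grip":0},{"tx":-1,"ty":0,"tz":-32,"rx":0,"ry":0,"rz":0,"grip":0},{"tx":-1,"ty":0,"tz":-40,"rx":0,"ry":0,"rz":0,"grip":0},{"tx":-1,"ty":0,"tz":-40,"rx":0,"ry":0,"rz":0,"grip":0}]' && python3 -m jog '[{"tx":0,"ty":0,"tz":-4,"rx":0,"ry":0,"rz":0,"grip":0},{"tx":0,"ty":0,"tz":-8,"rx":0,"ry":0,"rz":0,"grip":0},{"tx":0,"ty":0,"tz":-12,"rx":0,"ry":0,"rz":0,"grip":0},{"tx":0,"ty":0,"tz":-16,"rx":0,"ry":0,"rz":0,"grip":0},{"tx":0,"ty":0,"tz":-16,"rx":0,"ry":0,"rz":0,"grip":0}]'
```

```text
t: 4.55
tool_pos: [0.563, 0.1032, 0.1065]
tool_rot: [-0.019, 1.0, 0.0, -0.002]
contact_force: [-0.0, 0.3, -2.2]
finger_gap: 0.0095
gripper_force: 40.0
t: 4.97
tool_pos: [0.5643, 0.1032, 0.0926]
tool_rot: [-0.019, 1.0, 0.0, -0.001]
contact_force: [-0.8, -0.7, -2.4]
finger_gap: 0.0096
gripper_force: 40.0
```

```bash
python3 -m jog '[{"tx":0,"ty":0,"tz":-5,"rx":0,"ry":0,"rz":0,"grip":0},{"tx":0,"ty":0,"tz":-10,"rx":0,"ry":0,"rz":0,"grip":0},{"tx":0,"ty":0,"tz":-15,"rx":0,"ry":0,"rz":0,"grip":0},{"tx":0,"ty":0,"tz":-20,"rx":0,"ry":0,"rz":0,"grip":0},{"tx":0,"ty":0,"tz":-20,"rx":0,"ry":0,"rz":0,"grip":0}]' && python3 -m jog '[{"tx":0,"ty":0,"tz":-5,"rx":0,"ry":0,"rz":0,"grip":0},{"tx":0,"ty":0,"tz":-10,"rx":0,"ry":0,"rz":0,"grip":0},{"tx":0,"ty":0,"tz":-15,"rx":0,"ry":0,"rz":0,"grip":0},{"tx":0,"ty":0,"tz":-20,"rx":0,"ry":0,"rz":0,"grip":0},{"tx":0,"ty":0,"tz":-20,"rx":0,"ry":0,"rz":0,"grip":0}]' && python3 -m jog '[{"tx":0,"ty":0,"tz":-4,"rx":0,"ry":0,"rz":0,"grip":0},{"tx":0,"ty":0,"tz":-8,"rx":0,"ry":0,"rz":0,"grip":0},{"tx":0,"ty":0,"tz":-11,"rx":0,"ry":0,"rz":0,"grip":0},{"tx":0,"ty":0,"tz":-11,"rx":0,"ry":0,"rz":0,"grip":0},{"tx":0,"ty":0,"tz":-11,"rx":0,"ry":0,"rz":0,"grip":0}]'
```

```text
t: 5.38
tool_pos: [0.5639, 0.1032, 0.072]
tool_rot: [-0.019, 1.0, 0.0, -0.001]
contact_force: [-0.4, 0.6, -2.7]
finger_gap: 0.0095
gripper_force: 40.0
t: 5.8
tool_pos: [0.5639, 0.1032, 0.052]
tool_rot: [-0.019, 1.0, 0.0, -0.001]
contact_force: [-0.5, -0.4, -2.5]
finger_gap: 0.0098
gripper_force: 40.0
t: 6.22
tool_pos: [0.5647, 0.1032, 0.0422]
tool_rot: [-0.019, 1.0, 0.0, -0.0]
contact_force: [-0.3, 0.3, -1.7]
finger_gap: 0.0097
gripper_force: 40.0
```

```bash
python3 -m jog '[{"tx":0,"ty":0,"tz":-2,"rx":0,"ry":0,"rz":0,"grip":0},{"tx":0,"ty":0,"tz":-4,"rx":0,"ry":0,"rz":0,"grip":0},{"tx":0,"ty":0,"tz":-4,"rx":0,"ry":0,"rz":0,"grip":0}]' && python3 -m jog '[{"tx":0,"ty":0,"tz":-1,"rx":0,"ry":0,"rz":0,"grip":0.3},{"tx":0,"ty":0,"tz":-1,"rx":0,"ry":0,"rz":0,"grip":0.3},{"tx":0,"ty":0,"tz":-1,"rx":0,"ry":0,"rz":0,"grip":0.3},{"tx":0,"ty":0,"tz":-1,"rx":0,"ry":0,"rz":0,"grip":0.3},{"tx":0,"ty":0,"tz":-1,"rx":0,"ry":0,"rz":0,"grip":0.3}]'
```

```text
t: 6.47
tool_pos: [0.5653, 0.1033, 0.0397]
tool_rot: [-0.019, 1.0, 0.0, 0.0]
contact_force: [-2.7, 0.2, 5.0]
finger_gap: 0.0099
gripper_force: 40.0
t: 6.88
tool_pos: [0.5649, 0.1032, 0.0374]
tool_rot: [-0.019, 1.0, -0.0, 0.0]
contact_force: [1.1, -0.1, 0.4]
finger_gap: 0.0278
gripper_force: 0.0
```

```bash
python3 -m jog '[{"tx":0,"ty":0,"tz":40,"rx":0,"ry":0,"rz":0,"grip":0.5},{"tx":0,"ty":0,"tz":80,"rx":0,"ry":0,"rz":0,"grip":0.5},{"tx":0,"ty":-30,"tz":120,"rx":0,"ry":0,"rz":0,"grip":0.5},{"tx":0,"ty":-70,"tz":140,"rx":0,"ry":0,"rz":-0.1,"grip":0.5},{"tx":0,"ty":-110,"tz":140,"rx":0,"ry":0,"rz":-0.2,"grip":0.5}]' && python3 -m jog '[{"tx":0,"ty":-40,"tz":0,"rx":0,"ry":0,"rz":-0.12,"grip":0.5},{"tx":0,"ty":-80,"tz":0,"rx":0,"ry":0,"rz":-0.24,"grip":0.5},{"tx":0,"ty":-120,"tz":0,"rx":0,"ry":0,"rz":-0.36,"grip":0.5},{"tx":0,"ty":-160,"tz":0,"rx":0,"ry":0,"rz":-0.48,"grip":0.5},{"tx":0,"ty":-200,"tz":0,"rx":0,"ry":0,"rz":-0.6,"grip":0.5}]'
python3 - <<'E'
from m import *
f=np.load('top0.npz'); C=cloud('top',f['D']); P=C.reshape(-1,3)
P=P[(P[:,2]>.08)&(P[:,0]<.72)&(P[:,0]>.15)&(P[:,1]<-.12)&(P[:,1]>-.5)]
print('cabinet x min',np.percentile(P[P[:,0]>.6][:,0],[0,1,5]),P[P[:,0]>.6].max(0), P[P[:,0]>.6].min(0))
Q=P[P[:,0]<.5]; print(len(Q),Q.min(0) if len(Q) else 0,Q.max(0) if len(Q) else 0)
s=robot.sense(); print(s['joint_pos'],s['tool_pos'])
I,D=eyes.capture('top'); cv2.imwrite('pics/t3.png',cv2.resize(I[150:300,160:400],(800,500),interpolation=cv2.INTER_CUBIC))
E
```

```text
t: 7.3
tool_pos: [0.5676, 0.0005, 0.1823]
tool_rot: [0.082, 0.997, -0.0, 0.005]
contact_force: [1.1, 0.2, 0.4]
finger_gap: 0.0471
gripper_force: 0.0
t: 7.72
tool_pos: [0.5645, -0.201, 0.1767]
tool_rot: [0.375, 0.927, 0.0, 0.0]
contact_force: [0.0, 0.2, -0.4]
finger_gap: 0.0472
gripper_force: 0.0
cabinet x min [0.66673672 0.66875004 0.67050434] [ 0.71992214 -0.25763083  0.15798792] [ 0.66673672 -0.43717913  0.08031887]
698 [ 0.16153798 -0.40684839  0.08005867] [ 0.29156531 -0.35040964  0.20668414]
[-5.31207760e-01  1.54777746e-01  1.71644194e+00  5.73082243e-05
  1.27008342e+00 -1.33406847e+00] [ 0.56447766 -0.20103896  0.17668973]
```

View pics/t3.png

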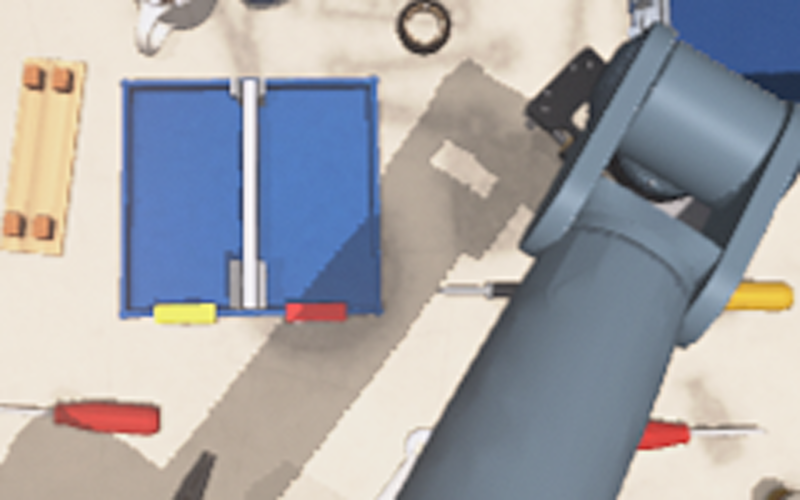

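The divider sits between both guides, from (250,80) to (250,305). Next I'll pick red A at (547,-271).

```bash
python3 -m jog '[{"tx":-4,"ty":-16,"tz":-10,"rx":0,"ry":0,"rz":-0.12,"grip":0.6},{"tx":-8,"ty":-32,"tz":-25,"rx":0,"ry":0,"rz":-0.24,"grip":0.6},{"tx":-12,"ty":-48,"tz":-40,"rx":0,"ry":0,"rz":-0.36,"grip":0.6},{"tx":-15,"ty":-60,"tz":-55,"rx":0,"ry":0,"rz":-0.48,"grip":0.6},{"tx":-17,"ty":-70,"tz":-70,"rx":0,"ry":0,"rz":-0.6,"grip":0.6}]' && python3 -m jog '[{"tx":0,"ty":0,"tz":-10,"rx":0,"ry":0,"rz":-0.1,"grip":0.6},{"tx":0,"ty":0,"tz":-30,"rx":0,"ry":0,"rz":-0.196,"grip":0.6},{"tx":0,"ty":0,"tz":-60,"rx":0,"ry":0,"rz":-0.196,"grip":0.6},{"tx":0,"ty":0,"tz":-85,"rx":0,"ry":0,"rz":-0.196,"grip":0.6},{"tx":0,"ty":0,"tz":-101,"rx":0,"ry":0,"rz":-0.196,"grip":0.6}]' && python3 -m jog '[{"tx":0,"ty":0,"tz":0,"rx":0,"ry":0,"rz":0,"grip":0.6},{"tx":0,"ty":0,"tz":0,"rx":0,"ry":0,"rz":0,"grip":0.6},{"tx":0,"ty":0,"tz":0,"rx":0,"ry":0,"rz":0,"grip":0},{"tx":0,"ty":0,"tz":0,"rx":0,"ry":0,"rz":0,"grip":0},{"tx":0,"ty":0,"tz":0,"rx":0,"ry":0,"rz":0,"grip":0}]' 30 && python3 -m jog '[{"tx":0,"ty":0,"tz":0,"rx":0,"ry":0,"rz":0,"grip":0},{"tx":0,"ty":0,"tz":0,"rx":0,"ry":0,"rz":0,"grip":0},{"tx":0,"ty":0,"tz":0,"rx":0,"ry":0,"rz":0,"grip":0}]'
```

```text
t: 8.18
tool_pos: [0.5475, -0.2699, 0.1059]
tool_rot: [0.632, 0.775, -0.0, 0.0]
contact_force: [1.2, -1.0, -0.4]
finger_gap: 0.0564
gripper_force: 0.0
t: 8.6
tool_pos: [0.5464, -0.2679, 0.0027]
tool_rot: [0.702, 0.712, -0.0, -0.002]
contact_force: [-0.4, 0.9, 0.1]
finger_gap: 0.0561
gripper_force: 0.0
t: 9.02
tool_pos: [0.5487, -0.2696, 0.0071]
tool_rot: [0.702, 0.712, 0.0, 0.001]
contact_force: [-0.7, -0.4, -0.2]
finger_gap: 0.0397
gripper_force: 0.0
t: 9.27
tool_pos: [0.5482, -0.2693, 0.0064]
tool_rot: [0.702, 0.712, 0.0, 0.001]
contact_force: [0.5, -0.1, 3.4]
finger_gap: 0.0282
gripper_force: 30.0
```

```bash
python3 -m jog '[{"tx":0,"ty":0,"tz":30,"rx":0,"ry":0,"rz":0,"grip":0},{"tx":0,"ty":0,"tz":65,"rx":0,"ry":0,"rz":0,"grip":0},{"tx":0,"ty":0,"tz":100,"rx":0,"ry":0,"rz":-0.1,"grip":0},{"tx":5,"ty":25,"tz":110,"rx":0,"ry":0,"rz":-0.22,"grip":0},{"tx":10,"ty":50,"tz":110,"rx":0,"ry":0,"rz":-0.34,"grip":0}]' && python3 -m jog '[{"tx":5,"ty":25,"tz":0,"rx":0,"ry":0,"rz":-0.12,"grip":0},{"tx":10,"ty":50,"tz":0,"rx":0,"ry":0,"rz":-0.24,"grip":0},{"tx":15,"ty":75,"tz":0,"rx":0,"ry":0,"rz":-0.36,"grip":0},{"tx":20,"ty":100,"tz":0,"rx":0,"ry":0,"rz":-0.48,"grip":0},{"tx":25,"ty":125,"tz":0,"rx":0,"ry":0,"rz":-0.6,"grip":0}]' && python3 -m jog '[{"tx":5,"ty":25,"tz":0,"rx":0,"ry":0,"rz":-0.12,"grip":0},{"tx":10,"ty":50,"tz":0,"rx":0,"ry":0,"rz":-0.24,"grip":0},{"tx":15,"ty":75,"tz":0,"rx":0,"ry":0,"rz":-0.36,"grip":0},{"tx":20,"ty":100,"tz":0,"rx":0,"ry":0,"rz":-0.48,"grip":0},{"tx":21,"ty":115,"tz":0,"rx":0,"ry":0,"rz":-0.6,"grip":0}]' && python3 -m jog '[{"tx":0,"ty":0,"tz":0,"rx":0,"ry":0,"rz":0,"grip":0},{"tx":0,"ty":0,"tz":-20,"rx":0,"ry":0,"rz":0,"grip":0}]'
```

```text
t: 9.68
tool_pos: [0.5602, -0.2209, 0.1203]
tool_rot: [0.815, 0.579, 0.002, 0.004]
contact_force: [1.1, -0.3, -1.8]
finger_gap: 0.0281
gripper_force: 30.0
t: 10.1
tool_pos: [0.5826, -0.0927, 0.1154]
tool_rot: [0.95, 0.314, -0.0, -0.0]
contact_force: [-0.2, 0.4, -0.7]
finger_gap: 0.0282
gripper_force: 30.0
t: 10.52
tool_pos: [0.6039, 0.0233, 0.1154]
tool_rot: [1.0, 0.02, -0.0, -0.0]
contact_force: [0.2, -0.1, -0.6]
finger_gap: 0.0287
gripper_force: 30.0
t: 10.68
tool_pos: [0.6068, 0.0211, 0.0993]
tool_rot: [1.0, 0.024, 0.004, 0.001]
contact_force: [0.8, -0.4, 0.6]
finger_gap: 0.0285
gripper_force: 30.0
```

```bash
python3 -m jog '[{"tx":0,"ty":0,"tz":-25,"rx":0,"ry":0,"rz":0,"grip":0},{"tx":0,"ty":0,"tz":-50,"rx":0,"ry":0,"rz":0,"grip":0},{"tx":0,"ty":0,"tz":-70,"rx":0,"ry":0,"rz":0,"grip":0},{"tx":0,"ty":0,"tz":-80,"rx":0,"ry":0,"rz":0,"grip":0},{"tx":0,"ty":0,"tz":-85,"rx":0,"ry":0,"rz":0,"grip":0}]' && python3 -m jog '[{"tx":0,"ty":0,"tz":0,"rx":0,"ry":0,"rz":0,"grip":0},{"tx":0,"ty":0,"tz":0,"rx":0,"ry":0,"rz":0,"grip":0.38},{"tx":0,"ty":0,"tz":0,"rx":0,"ry":0,"rz":0,"grip":0.38},{"tx":0,"ty":0,"tz":0,"rx":0,"ry":0,"rz":0,"grip":0.38},{"tx":0,"ty":0,"tz":0,"rx":0,"ry":0,"rz":0,"grip":0.38}]'
```

```text
t: 11.1
tool_pos: [0.602, 0.0204, 0.0092]
tool_rot: [1.0, 0.023, -0.003, -0.0]
contact_force: [-14.7, 2.3, 29.6]
finger_gap: 0.0286
gripper_force: 30.0
t: 11.52
tool_pos: [0.6045, 0.0208, 0.0115]
tool_rot: [1.0, 0.022, 0.001, 0.0]
contact_force: [-0.3, -0.3, -0.0]
finger_gap: 0.036
gripper_force: 0.0
```

```bash
python3 -m jog '[{"tx":0,"ty":0,"tz":35,"rx":0,"ry":0,"rz":0,"grip":0.38},{"tx":0,"ty":0,"tz":75,"rx":0,"ry":0,"rz":0,"grip":0.38},{"tx":0,"ty":0,"tz":110,"rx":0,"ry":0,"rz":0.1,"grip":0.6},{"tx":-15,"ty":-17,"tz":110,"rx":0,"ry":0,"rz":0.22,"grip":0.6},{"tx":-38,"ty":-43,"tz":110,"rx":0,"ry":0,"rz":0.34,"grip":0.6}]' && python3 -m jog '[{"tx":-24,"ty":-27,"tz":0,"rx":0,"ry":0,"rz":0.12,"grip":0.6},{"tx":-48,"ty":-54,"tz":0,"rx":0,"ry":0,"rz":0.24,"grip":0.6},{"tx":-72,"ty":-81,"tz":0,"rx":0,"ry":0,"rz":0.36,"grip":0.6},{"tx":-96,"ty":-108,"tz":0,"rx":0,"ry":0,"rz":0.48,"grip":0.6},{"tx":-120,"ty":-135,"tz":0,"rx":0,"ry":0,"rz":0.6,"grip":0.6}]' && python3 -m jog '[{"tx":-24,"ty":-27,"tz":0,"rx":0,"ry":0,"rz":0.12,"grip":0.6},{"tx":-48,"ty":-54,"tz":0,"rx":0,"ry":0,"rz":0.24,"grip":0.6},{"tx":-72,"ty":-81,"tz":0,"rx":0,"ry":0,"rz":0.36,"grip":0.6},{"tx":-95,"ty":-109,"tz":-20,"rx":0,"ry":0,"rz":0.48,"grip":0.6},{"tx":-95,"ty":-109,"tz":-50,"rx":0,"ry":0,"rz":0.6,"grip":0.6}]' && python3 -m jog '[{"tx":0,"ty":0,"tz":-10,"rx":0,"ry":0,"rz":0.05,"grip":0.6},{"tx":0,"ty":0,"tz":-10,"rx":0,"ry":0,"rz":0.05,"grip":0.6},{"tx":0,"ty":0,"tz":-10,"rx":0,"ry":0,"rz":0.05,"grip":0.6}]'
```

```text
t: 11.93
tool_pos: [0.569, -0.0218, 0.1248]
tool_rot: [0.981, 0.195, 0.004, 0.002]
contact_force: [0.6, -0.8, 0.5]
finger_gap: 0.0524
gripper_force: 0.0
t: 12.35
tool_pos: [0.4478, -0.155, 0.1211]
tool_rot: [0.884, 0.467, 0.0, 0.001]
contact_force: [0.3, -0.5, -0.1]
finger_gap: 0.0564
gripper_force: 0.0
t: 12.77
tool_pos: [0.3549, -0.2691, 0.0751]
tool_rot: [0.724, 0.69, -0.001, 0.006]
contact_force: [0.3, 0.0, -0.9]
finger_gap: 0.0564
gripper_force: 0.0
t: 13.02
tool_pos: [0.3538, -0.2629, 0.0607]
tool_rot: [0.708, 0.706, 0.0, -0.0]
contact_force: [-0.4, -0.4, 0.9]
finger_gap: 0.0564
gripper_force: 0.0
```

```bash
python3 -m jog '[{"tx":-3,"ty":-5,"tz":-20,"rx":0,"ry":0,"rz":0.055,"grip":0.6},{"tx":-3,"ty":-5,"tz":-40,"rx":0,"ry":0,"rz":0.055,"grip":0.6},{"tx":-3,"ty":-5,"tz":-54,"rx":0,"ry":0,"rz":0.055,"grip":0.6},{"tx":-3,"ty":-5,"tz":-54,"rx":0,"ry":0,"rz":0.055,"grip":0.6},{"tx":-3,"ty":-5,"tz":-54,"rx":0,"ry":0,"rz":0.055,"grip":0}]' 30 && python3 -m jog '[{"tx":0,"ty":0,"tz":0,"rx":0,"ry":0,"rz":0,"grip":0},{"tx":0,"ty":0,"tz":0,"rx":0,"ry":0,"rz":0,"grip":0},{"tx":0,"ty":0,"tz":0,"rx":0,"ry":0,"rz":0,"grip":0},{"tx":0,"ty":0,"tz":0,"rx":0,"ry":0,"rz":0,"grip":0},{"tx":0,"ty":0,"tz":0,"rx":0,"ry":0,"rz":0,"grip":0}]'
```

```text
t: 13.43
tool_pos: [0.3516, -0.2681, 0.0076]
tool_rot: [0.687, 0.726, -0.0, 0.0]
contact_force: [-0.3, 0.1, 0.0]
finger_gap: 0.0525
gripper_force: 0.0
t: 13.85
tool_pos: [0.3515, -0.2686, 0.0076]
tool_rot: [0.687, 0.726, -0.0, 0.001]
contact_force: [0.6, 1.3, 4.5]
finger_gap: 0.0281
gripper_force: 30.0
```

```bash
python3 -m jog '[{"tx":0,"ty":0,"tz":35,"rx":0,"ry":0,"rz":0,"grip":0},{"tx":0,"ty":0,"tz":75,"rx":0,"ry":0,"rz":0,"grip":0},{"tx":0,"ty":0,"tz":110,"rx":0,"ry":0,"rz":-0.1,"grip":0},{"tx":15,"ty":20,"tz":115,"rx":0,"ry":0,"rz":-0.22,"grip":0},{"tx":35,"ty":46,"tz":115,"rx":0,"ry":0,"rz":-0.34,"grip":0}]' && python3 -m jog '[{"tx":22,"ty":29,"tz":0,"rx":0,"ry":0,"rz":-0.12,"grip":0},{"tx":44,"ty":58,"tz":0,"rx":0,"ry":0,"rz":-0.24,"grip":0},{"tx":66,"ty":87,"tz":0,"rx":0,"ry":0,"rz":-0.36,"grip":0},{"tx":88,"ty":116,"tz":0,"rx":0,"ry":0,"rz":-0.48,"grip":0},{"tx":110,"ty":145,"tz":0,"rx":0,"ry":0,"rz":-0.6,"grip":0}]' && python3 -m jog '[{"tx":22,"ty":29,"tz":0,"rx":0,"ry":0,"rz":-0.12,"grip":0},{"tx":44,"ty":58,"tz":0,"rx":0,"ry":0,"rz":-0.24,"grip":0},{"tx":66,"ty":87,"tz":0,"rx":0,"ry":0,"rz":-0.36,"grip":0},{"tx":88,"ty":116,"tz":0,"rx":0,"ry":0,"rz":-0.48,"grip":0},{"tx":106,"ty":143,"tz":0,"rx":0,"ry":0,"rz":-0.6,"grip":0}]' && python3 -m jog '[{"tx":0,"ty":0,"tz":0,"rx":0,"ry":0,"rz":-0.05,"grip":0},{"tx":0,"ty":0,"tz":0,"rx":0,"ry":0,"rz":-0.05,"grip":0},{"tx":0,"ty":0,"tz":0,"rx":0,"ry":0,"rz":-0.05,"grip":0}]'
python3 - <<'E'
from h import *
I,D=eyes.capture('scene'); cv2.imwrite('pics/s4.png',cv2.resize(I[120:290,160:350],(671,600),interpolation=cv2.INTER_CUBIC))
E
```

```text
t: 14.27
tool_pos: [0.3862, -0.2258, 0.1253]
tool_rot: [0.801, 0.599, 0.0, 0.004]
contact_force: [0.6, -0.3, -1.1]
finger_gap: 0.0283
gripper_force: 30.0
t: 14.68
tool_pos: [0.4902, -0.0839, 0.1216]
tool_rot: [0.93, 0.367, -0.0, -0.0]
contact_force: [0.7, -1.0, -0.6]
finger_gap: 0.0282
gripper_force: 30.0
t: 15.1
tool_pos: [0.5966, 0.0594, 0.1214]
tool_rot: [0.997, 0.076, -0.0, -0.0]
contact_force: [0.3, -0.9, 0.5]
finger_gap: 0.0284
gripper_force: 30.0
t: 15.35
tool_pos: [0.5952, 0.0575, 0.1211]
tool_rot: [0.998, 0.055, -0.001, 0.0]
contact_force: [0.0, 0.3, -0.8]
finger_gap: 0.0282
gripper_force: 30.0
```

View pics/s4.png

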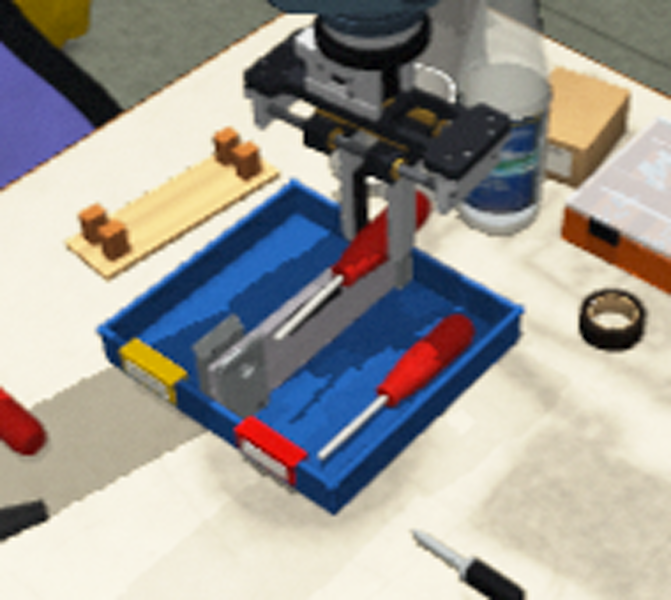

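Red A lies in the right compartment, shank toward the near wall at (320,455). Red C is held above the inner slot and the bottle is fine. Lowering C.

```bash
python3 -m jog '[{"tx":7,"ty":6,"tz":-10,"rx":0,"ry":0,"rz":-0.07,"grip":0},{"tx":7,"ty":6,"tz":-30,"rx":0,"ry":0,"rz":-0.07,"grip":0},{"tx":7,"ty":6,"tz":-50,"rx":0,"ry":0,"rz":-0.07,"grip":0},{"tx":7,"ty":6,"tz":-70,"rx":0,"ry":0,"rz":-0.07,"grip":0},{"tx":7,"ty":6,"tz":-80,"rx":0,"ry":0,"rz":-0.07,"grip":0}]' && python3 -m jog '[{"tx":0,"ty":0,"tz":-10,"rx":0,"ry":0,"rz":0,"grip":0},{"tx":0,"ty":0,"tz":-18,"rx":0,"ry":0,"rz":0,"grip":0},{"tx":0,"ty":0,"tz":-24,"rx":0,"ry":0,"rz":0,"grip":0},{"tx":0,"ty":0,"tz":-29,"rx":0,"ry":0,"rz":0,"grip":0},{"tx":0,"ty":0,"tz":-29,"rx":0,"ry":0,"rz":0,"grip":0}]' && python3 -m jog '[{"tx":0,"ty":0,"tz":0,"rx":0,"ry":0,"rz":0,"grip":0.35},{"tx":0,"ty":0,"tz":0,"rx":0,"ry":0,"rz":0,"grip":0.35},{"tx":0,"ty":0,"tz":0,"rx":0,"ry":0,"rz":0,"grip":0.35}]'
```

```text
t: 15.82
tool_pos: [0.6005, 0.0625, 0.0391]
tool_rot: [1.0, 0.019, -0.002, -0.0]
contact_force: [0.3, 0.1, -1.7]
finger_gap: 0.0283
gripper_force: 30.0
t: 16.23
tool_pos: [0.6024, 0.0634, 0.0121]
tool_rot: [1.0, 0.019, -0.0, -0.0]
contact_force: [-0.9, -0.2, -1.6]
finger_gap: 0.0281
gripper_force: 30.0
t: 16.48
tool_pos: [0.6035, 0.0634, 0.0136]
tool_rot: [1.0, 0.019, 0.001, 0.0]
contact_force: [-0.5, -0.3, 0.6]
finger_gap: 0.0325
gripper_force: 0.0
```

```bash
python3 -m jog '[{"tx":0,"ty":0,"tz":30,"rx":0,"ry":0,"rz":0,"grip":0.35},{"tx":0,"ty":0,"tz":70,"rx":0,"ry":0,"rz":0,"grip":0.35},{"tx":0,"ty":0,"tz":110,"rx":0,"ry":0,"rz":0.1,"grip":0.6},{"tx":-8,"ty":-30,"tz":110,"rx":0,"ry":0,"rz":0.22,"grip":0.6},{"tx":-17,"ty":-60,"tz":110,"rx":0,"ry":0,"rz":0.34,"grip":0.6}]' && python3 -m jog '[{"tx":-10,"ty":-36,"tz":0,"rx":0,"ry":0,"rz":0.12,"grip":0.6},{"tx":-20,"ty":-72,"tz":0,"rx":0,"ry":0,"rz":0.24,"grip":0.6},{"tx":-30,"ty":-108,"tz":0,"rx":0,"ry":0,"rz":0.36,"grip":0.6},{"tx":-40,"ty":-144,"tz":0,"rx":0,"ry":0,"rz":0.48,"grip":0.6},{"tx":-50,"ty":-180,"tz":0,"rx":0,"ry":0,"rz":0.6,"grip":0.6}]' && python3 -m jog '[{"tx":-10,"ty":-36,"tz":0,"rx":0,"ry":0,"rz":0.12,"grip":0.6},{"tx":-20,"ty":-72,"tz":0,"rx":0,"ry":0,"rz":0.24,"grip":0.6},{"tx":-30,"ty":-108,"tz":0,"rx":0,"ry":0,"rz":0.36,"grip":0.6},{"tx":-40,"ty":-144,"tz":-20,"rx":0,"ry":0,"rz":0.48,"grip":0.6},{"tx":-50,"ty":-174,"tz":-40,"rx":0,"ry":0,"rz":0.6,"grip":0.6}]' && python3 -m jog '[{"tx":0,"ty":0,"tz":-10,"rx":0,"ry":0,"rz":0,"grip":0.6},{"tx":0,"ty":0,"tz":-10,"rx":0,"ry":0,"rz":0,"grip":0.6},{"tx":0,"ty":0,"tz":-10,"rx":0,"ry":0,"rz":0,"grip":0.6}]'
```

```text
t: 16.9
tool_pos: [0.5886, 0.0033, 0.1274]
tool_rot: [0.981, 0.192, 0.004, 0.002]
contact_force: [0.5, 0.5, 0.1]
finger_gap: 0.0494
gripper_force: 0.0
t: 17.32
tool_pos: [0.5361, -0.1759, 0.1236]
tool_rot: [0.884, 0.467, 0.0, 0.001]
contact_force: [0.0, -0.7, -0.8]
finger_gap: 0.0567
gripper_force: 0.0
t: 17.73
tool_pos: [0.4871, -0.3519, 0.0849]
tool_rot: [0.707, 0.708, -0.0, 0.003]
contact_force: [0.0, 0.0, -0.3]
finger_gap: 0.0563
gripper_force: 0.0
t: 17.98
tool_pos: [0.4864, -0.3474, 0.0726]
tool_rot: [0.709, 0.705, 0.0, -0.001]
contact_force: [0.3, -0.2, 0.1]
finger_gap: 0.0566
gripper_force: 0.0
```

```bash
python3 -m jog '[{"tx":-1,"ty":-5,"tz":-20,"rx":0,"ry":0,"rz":0.01,"grip":0.6},{"tx":-1,"ty":-5,"tz":-40,"rx":0,"ry":0,"rz":0.01,"grip":0.6},{"tx":-1,"ty":-5,"tz":-60,"rx":0,"ry":0,"rz":0.01,"grip":0.6},{"tx":-1,"ty":-5,"tz":-67,"rx":0,"ry":0,"rz":0.01,"grip":0.6},{"tx":-1,"ty":-5,"tz":-67,"rx":0,"ry":0,"rz":0.01,"grip":0.6}]' && python3 -m jog '[{"tx":0,"ty":0,"tz":0,"rx":0,"ry":0,"rz":0,"grip":0},{"tx":0,"ty":0,"tz":0,"rx":0,"ry":0,"rz":0,"grip":0},{"tx":0,"ty":0,"tz":0,"rx":0,"ry":0,"rz":0,"grip":0},{"tx":0,"ty":0,"tz":0,"rx":0,"ry":0,"rz":0,"grip":0},{"tx":0,"ty":0,"tz":0,"rx":0,"ry":0,"rz":0,"grip":0}]' 30
```

```text
t: 18.4
tool_pos: [0.4855, -0.3512, 0.0049]
tool_rot: [0.705, 0.71, 0.0, -0.001]
contact_force: [-0.3, 0.3, 0.5]
finger_gap: 0.0564
gripper_force: 0.0
t: 18.82
tool_pos: [0.486, -0.3537, 0.0067]
tool_rot: [0.705, 0.709, -0.0, 0.001]
contact_force: [-0.2, 0.9, 3.9]
finger_gap: 0.0284
gripper_force: 30.0
```

```bash
python3 -m jog '[{"tx":0,"ty":0,"tz":35,"rx":0,"ry":0,"rz":0,"grip":0},{"tx":0,"ty":0,"tz":75,"rx":0,"ry":0,"rz":0.05,"grip":0},{"tx":0,"ty":10,"tz":110,"rx":0,"ry":0,"rz":0.16,"grip":0},{"tx":6,"ty":40,"tz":120,"rx":0,"ry":0,"rz":0.28,"grip":0},{"tx":13,"ty":76,"tz":120,"rx":0,"ry":0,"rz":0.4,"grip":0}]' && python3 -m jog '[{"tx":8,"ty":37,"tz":0,"rx":0,"ry":0,"rz":0.12,"grip":0},{"tx":16,"ty":74,"tz":0,"rx":0,"ry":0,"rz":0.24,"grip":0},{"tx":24,"ty":111,"tz":0,"rx":0,"ry":0,"rz":0.36,"grip":0},{"tx":32,"ty":148,"tz":0,"rx":0,"ry":0,"rz":0.48,"grip":0},{"tx":40,"ty":185,"tz":0,"rx":0,"ry":0,"rz":0.6,"grip":0}]' && python3 -m jog '[{"tx":8,"ty":37,"tz":0,"rx":0,"ry":0,"rz":0.12,"grip":0},{"tx":16,"ty":74,"tz":0,"rx":0,"ry":0,"rz":0.24,"grip":0},{"tx":24,"ty":111,"tz":0,"rx":0,"ry":0,"rz":0.36,"grip":0},{"tx":32,"ty":148,"tz":0,"rx":0,"ry":0,"rz":0.48,"grip":0},{"tx":40,"ty":185,"tz":0,"rx":0,"ry":0,"rz":0.6,"grip":0}]' && python3 -m jog '[{"tx":9,"ty":35,"tz":0,"rx":0,"ry":0,"rz":0,"grip":0},{"tx":18,"ty":70,"tz":0,"rx":0,"ry":0,"rz":0,"grip":0},{"tx":18,"ty":70,"tz":-20,"rx":0,"ry":0,"rz":0,"grip":0},{"tx":18,"ty":70,"tz":-20,"rx":0,"ry":0,"rz":0,"grip":0},{"tx":18,"ty":70,"tz":-20,"rx":0,"ry":0,"rz":0,"grip":0}]'
```

```text
t: 19.23
tool_pos: [0.5007, -0.2799, 0.1309]
tool_rot: [0.549, 0.836, -0.001, 0.005]
contact_force: [1.1, 0.2, -1.0]
finger_gap: 0.0284
gripper_force: 30.0
t: 19.65
tool_pos: [0.5384, -0.0905, 0.1259]
tool_rot: [0.276, 0.961, 0.0, 0.0]
contact_force: [0.2, -0.0, -0.1]
finger_gap: 0.0285
gripper_force: 30.0
t: 20.07
tool_pos: [0.5785, 0.0947, 0.1259]
tool_rot: [-0.02, 1.0, -0.0, 0.0]
contact_force: [-0.3, -0.7, -0.1]
finger_gap: 0.0286
gripper_force: 30.0
t: 20.48
tool_pos: [0.5951, 0.1627, 0.1044]
tool_rot: [-0.018, 1.0, -0.0, -0.002]
contact_force: [-0.4, -0.5, 0.4]
finger_gap: 0.028
gripper_force: 30.0
```

```bash
python3 -m jog '[{"tx":2,"ty":0,"tz":-25,"rx":0,"ry":0,"rz":0,"grip":0},{"tx":2,"ty":0,"tz":-50,"rx":0,"ry":0,"rz":0,"grip":0},{"tx":2,"ty":0,"tz":-70,"rx":0,"ry":0,"rz":0,"grip":0},{"tx":2,"ty":0,"tz":-84,"rx":0,"ry":0,"rz":0,"grip":0},{"tx":2,"ty":0,"tz":-92,"rx":0,"ry":0,"rz":0,"grip":0}]' && python3 -m jog '[{"tx":0,"ty":0,"tz":0,"rx":0,"ry":0,"rz":0,"grip":0},{"tx":0,"ty":0,"tz":0,"rx":0,"ry":0,"rz":0,"grip":0},{"tx":0,"ty":0,"tz":0,"rx":0,"ry":0,"rz":0,"grip":0.5},{"tx":0,"ty":0,"tz":0,"rx":0,"ry":0,"rz":0,"grip":0.5},{"tx":0,"ty":0,"tz":0,"rx":0,"ry":0,"rz":0,"grip":0.5}]'
```

```text
t: 20.9
tool_pos: [0.5982, 0.1614, 0.0155]
tool_rot: [-0.017, 1.0, -0.001, -0.002]
contact_force: [-18.4, -3.9, 42.3]
finger_gap: 0.028
gripper_force: 30.0
t: 21.32
tool_pos: [0.5989, 0.1624, 0.0142]
tool_rot: [-0.017, 1.0, 0.0, 0.0]
contact_force: [-0.3, 0.2, 0.1]
finger_gap: 0.0447
gripper_force: 0.0
```

```bash
python3 -m jog '[{"tx":0,"ty":0,"tz":35,"rx":0,"ry":0,"rz":0,"grip":0.5},{"tx":0,"ty":0,"tz":75,"rx":0,"ry":0,"rz":0,"grip":0.5},{"tx":0,"ty":0,"tz":110,"rx":0,"ry":0,"rz":-0.1,"grip":0.6},{"tx":-10,"ty":3,"tz":110,"rx":0,"ry":0,"rz":-0.22,"grip":0.6},{"tx":-30,"ty":9,"tz":110,"rx":0,"ry":0,"rz":-0.34,"grip":0.6}]' && python3 -m jog '[{"tx":-22,"ty":7,"tz":0,"rx":0,"ry":0,"rz":-0.12,"grip":0.6},{"tx":-44,"ty":14,"tz":0,"rx":0,"ry":0,"rz":-0.24,"grip":0.6},{"tx":-66,"ty":21,"tz":0,"rx":0,"ry":0,"rz":-0.36,"grip":0.6},{"tx":-88,"ty":28,"tz":0,"rx":0,"ry":0,"rz":-0.48,"grip":0.6},{"tx":-110,"ty":34,"tz":0,"rx":0,"ry":0,"rz":-0.6,"grip":0.6}]' && python3 -m jog '[{"tx":-22,"ty":7,"tz":0,"rx":0,"ry":0,"rz":-0.12,"grip":0.6},{"tx":-44,"ty":14,"tz":0,"rx":0,"ry":0,"rz":-0.24,"grip":0.6},{"tx":-66,"ty":21,"tz":0,"rx":0,"ry":0,"rz":-0.36,"grip":0.6},{"tx":-88,"ty":28,"tz":-20,"rx":0,"ry":0,"rz":-0.48,"grip":0.6},{"tx":-103,"ty":31,"tz":-40,"rx":0,"ry":0,"rz":-0.6,"grip":0.6}]' && python3 -m jog '[{"tx":0,"ty":0,"tz":-10,"rx":0,"ry":0,"rz":-0.12,"grip":0.6},{"tx":0,"ty":0,"tz":-10,"rx":0,"ry":0,"rz":-0.132,"grip":0.6},{"tx":0,"ty":0,"tz":-10,"rx":0,"ry":0,"rz":-0.132,"grip":0.6},{"tx":0,"ty":0,"tz":-10,"rx":0,"ry":0,"rz":-0.132,"grip":0.6}]'
python3 - <<'E'
from m import *
I,D=eyes.capture('top'); np.savez('t5.npz',I=I,D=D)
for nm,c,r,px,b in drivers(I):
    if 150<px[0]<300 and px[1]<300: print(nm,px,c.round(4),np.round(r[1]),round(r[2],1))
cv2.imwrite('pics/t5.png',cv2.resize(I[150:300,150:350],(800,600),interpolation=cv2.INTER_CUBIC))
E
```

```text
t: 21.73
tool_pos: [0.5719, 0.1714, 0.1276]
tool_rot: [0.156, 0.988, 0.001, 0.004]
contact_force: [-0.4, -0.0, -0.7]
finger_gap: 0.0562
gripper_force: 0.0
t: 22.15
tool_pos: [0.4574, 0.206, 0.1237]
tool_rot: [0.44, 0.898, 0.0, 0.0]
contact_force: [-0.1, -0.0, 0.1]
finger_gap: 0.0563
gripper_force: 0.0
t: 22.57
tool_pos: [0.355, 0.2376, 0.0843]
tool_rot: [0.685, 0.728, 0.002, 0.001]
contact_force: [0.1, -0.1, -1.6]
finger_gap: 0.0566
gripper_force: 0.0
t: 22.9
tool_pos: [0.3566, 0.2369, 0.0747]
tool_rot: [0.729, 0.684, 0.001, 0.0]
contact_force: [0.8, -0.9, -0.1]
finger_gap: 0.0562
gripper_force: 0.0
red (248, 196) [0.6104 0.0628] [91. 23.] 1.8
red (261, 197) [0.608 0.019] [94. 19.] 1.5
red (254, 242) [0.4604 0.0392] [13. 51.] 1.4
yellow (217, 194) [0.6139 0.1631] [91. 23.] 2.2
```

View pics/t5.png

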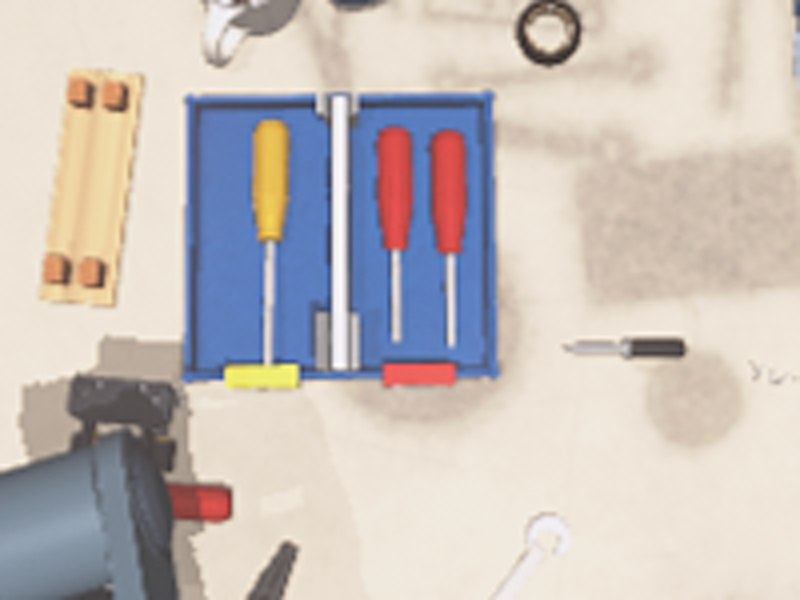

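Both reds lie parallel in the right compartment with handles far, and the yellow lies in the left one. The pin is undisturbed, and red D (200,503) is under the gripper.

```bash
python3 -m jog '[{"tx":-1,"ty":0,"tz":-20,"rx":0,"ry":0,"rz":0,"grip":0.6},{"tx":-1,"ty":0,"tz":-40,"rx":0,"ry":0,"rz":0,"grip":0.6},{"tx":-1,"ty":0,"tz":-60,"rx":0,"ry":0,"rz":0,"grip":0.6},{"tx":-1,"ty":0,"tz":-69,"rx":0,"ry":0,"rz":0,"grip":0.6},{"tx":-1,"ty":0,"tz":-69,"rx":0,"ry":0,"rz":0,"grip":0.6}]' && python3 -m jog '[{"tx":0,"ty":0,"tz":0,"rx":0,"ry":0,"rz":0,"grip":0},{"tx":0,"ty":0,"tz":0,"rx":0,"ry":0,"rz":0,"grip":0},{"tx":0,"ty":0,"tz":0,"rx":0,"ry":0,"rz":0,"grip":0},{"tx":0,"ty":0,"tz":0,"rx":0,"ry":0,"rz":0,"grip":0},{"tx":0,"ty":0,"tz":0,"rx":0,"ry":0,"rz":0,"grip":0}]' 30
```

```text
t: 23.37
tool_pos: [0.3537, 0.2362, 0.0035]
tool_rot: [0.73, 0.683, -0.001, -0.001]
contact_force: [0.3, -0.4, -0.8]
finger_gap: 0.0563
gripper_force: 0.0
t: 23.78
tool_pos: [0.3552, 0.2371, 0.0055]
tool_rot: [0.73, 0.683, 0.001, 0.0]
contact_force: [-0.3, -0.5, 1.7]
finger_gap: 0.0283
gripper_force: 30.0
```

```bash
python3 -m jog '[{"tx":0,"ty":0,"tz":35,"rx":0,"ry":0,"rz":0,"grip":0},{"tx":0,"ty":0,"tz":75,"rx":0,"ry":0,"rz":-0.05,"grip":0},{"tx":0,"ty":0,"tz":110,"rx":0,"ry":0,"rz":-0.15,"grip":0},{"tx":5,"ty":-10,"tz":130,"rx":0,"ry":0,"rz":-0.27,"grip":0},{"tx":16,"ty":-20,"tz":130,"rx":0,"ry":0,"rz":-0.39,"grip":0}]' && python3 -m jog '[{"tx":15,"ty":-18,"tz":0,"rx":0,"ry":0,"rz":-0.12,"grip":0},{"tx":30,"ty":-36,"tz":0,"rx":0,"ry":0,"rz":-0.24,"grip":0},{"tx":45,"ty":-54,"tz":0,"rx":0,"ry":0,"rz":-0.36,"grip":0},{"tx":60,"ty":-72,"tz":0,"rx":0,"ry":0,"rz":-0.48,"grip":0},{"tx":75,"ty":-90,"tz":0,"rx":0,"ry":0,"rz":-0.6,"grip":0}]' && python3 -m jog '[{"tx":15,"ty":-18,"tz":0,"rx":0,"ry":0,"rz":-0.12,"grip":0},{"tx":30,"ty":-36,"tz":0,"rx":0,"ry":0,"rz":-0.24,"grip":0},{"tx":45,"ty":-54,"tz":0,"rx":0,"ry":0,"rz":-0.36,"grip":0},{"tx":60,"ty":-72,"tz":0,"rx":0,"ry":0,"rz":-0.476,"grip":0},{"tx":75,"ty":-90,"tz":0,"rx":0,"ry":0,"rz":-0.476,"grip":0}]' && python3 -m jog '[{"tx":0,"ty":0,"tz":-20,"rx":0,"ry":0,"rz":0,"grip":0},{"tx":0,"ty":0,"tz":-40,"rx":0,"ry":0,"rz":0,"grip":0},{"tx":0,"ty":0,"tz":-40,"rx":0,"ry":0,"rz":0,"grip":0},{"tx":0,"ty":0,"tz":-40,"rx":0,"ry":0,"rz":0,"grip":0}]'
```

```text
t: 24.2
tool_pos: [0.3733, 0.2179, 0.1402]
tool_rot: [0.85, 0.527, 0.005, 0.001]
contact_force: [0.8, -1.0, 0.2]
finger_gap: 0.0283
gripper_force: 30.0
t: 24.62
tool_pos: [0.4459, 0.1258, 0.1348]
tool_rot: [0.968, 0.252, 0.0, -0.0]
contact_force: [-0.0, 1.1, -0.5]
finger_gap: 0.028
gripper_force: 30.0
t: 25.03
tool_pos: [0.5209, 0.0358, 0.1347]
tool_rot: [1.0, 0.017, -0.0, -0.0]
contact_force: [-0.5, 0.2, -0.7]
finger_gap: 0.0284
gripper_force: 30.0
t: 25.37
tool_pos: [0.5194, 0.037, 0.0938]
tool_rot: [1.0, 0.019, -0.001, -0.0]
contact_force: [0.5, 0.4, -1.2]
finger_gap: 0.0285
gripper_force: 30.0
```

```bash
python3 -m jog '[{"tx":1,"ty":0,"tz":-20,"rx":0,"ry":0,"rz":0,"grip":0},{"tx":1,"ty":0,"tz":-40,"rx":0,"ry":0,"rz":0,"grip":0},{"tx":1,"ty":0,"tz":-55,"rx":0,"ry":0,"rz":0,"grip":0},{"tx":1,"ty":0,"tz":-67,"rx":0,"ry":0,"rz":0,"grip":0},{"tx":1,"ty":0,"tz":-67,"rx":0,"ry":0,"rz":0,"grip":0}]' && python3 -m jog '[{"tx":0,"ty":0,"tz":0,"rx":0,"ry":0,"rz":0,"grip":0},{"tx":0,"ty":0,"tz":0,"rx":0,"ry":0,"rz":0,"grip":0.4},{"tx":0,"ty":0,"tz":0,"rx":0,"ry":0,"rz":0,"grip":0.4},{"tx":0,"ty":0,"tz":0,"rx":0,"ry":0,"rz":0,"grip":0.4},{"tx":0,"ty":0,"tz":0,"rx":0,"ry":0,"rz":0,"grip":0.4}]'  && python3 -m jog '[{"tx":0,"ty":0,"tz":35,"rx":0,"ry":0,"rz":0,"grip":0.4},{"tx":0,"ty":0,"tz":75,"rx":0,"ry":0,"rz":0,"grip":0.4},{"tx":0,"ty":-10,"tz":110,"rx":0,"ry":0,"rz":0.12,"grip":0.4},{"tx":0,"ty":-45,"tz":120,"rx":0,"ry":0,"rz":0.24,"grip":0.4},{"tx":0,"ty":-85,"tz":120,"rx":0,"ry":0,"rz":0.36,"grip":0.4}]' && python3 -m jog '[{"tx":0,"ty":-40,"tz":0,"rx":0,"ry":0,"rz":0.12,"grip":0.5},{"tx":0,"ty":-80,"tz":0,"rx":0,"ry":0,"rz":0.24,"grip":0.5},{"tx":0,"ty":-120,"tz":0,"rx":0,"ry":0,"rz":0.36,"grip":0.5},{"tx":0,"ty":-160,"tz":0,"rx":0,"ry":0,"rz":0.48,"grip":0.5},{"tx":0,"ty":-200,"tz":0,"rx":0,"ry":0,"rz":0.6,"grip":0.5}]'
python3 - <<'E'
from m import *
I,D=eyes.capture('top'); np.savez('t6.npz',I=I,D=D)
for nm,c,r,px,b in drivers(I):
    if 150<px[0]<300 and px[1]<300: print(nm,px,c.round(4),np.round(r[1]),round(r[2],1))
cv2.imwrite('pics/t6.png',np.hstack([cv2.resize(I[160:260,185:285],(500,500),interpolation=cv2.INTER_CUBIC),cv2.resize(eyes.capture('scene')[0][160:280,170:290],(500,500),interpolation=cv2.INTER_CUBIC)])[:, 0:1000:1][::, ::][:, :].repeat(1,0) if 0 else cv2.resize(np.hstack([cv2.resize(I[160:260,185:345],(800,500),interpolation=cv2.INTER_CUBIC)]),(800,500)))
E
```

```text
t: 25.78
tool_pos: [0.5205, 0.0372, 0.0266]
tool_rot: [1.0, 0.02, -0.001, -0.0]
contact_force: [0.0, 0.4, -0.9]
finger_gap: 0.0283
gripper_force: 30.0
t: 26.2
tool_pos: [0.5222, 0.0367, 0.0286]
tool_rot: [1.0, 0.019, 0.001, 0.0]
contact_force: [0.3, -1.0, 0.0]
finger_gap: 0.0377
gripper_force: 0.0
t: 26.62
tool_pos: [0.5244, -0.0455, 0.1528]
tool_rot: [0.98, 0.198, 0.004, 0.002]
contact_force: [0.6, -0.6, -0.5]
finger_gap: 0.0376
gripper_force: 0.0
t: 27.03
tool_pos: [0.5214, -0.243, 0.1482]
tool_rot: [0.882, 0.472, 0.0, 0.0]
contact_force: [1.0, 0.6, 0.1]
finger_gap: 0.0471
gripper_force: 0.0
red (248, 196) [0.6099 0.0632] [91. 22.] 1.8
red (262, 197) [0.6082 0.0182] [94. 22.] 1.5
red (255, 225) [0.5165 0.036 ] [94. 23.] 4.9
red (254, 243) [0.4603 0.0395] [13. 51.] 1.4
yellow (217, 194) [0.6143 0.1633] [91. 23.] 2.2
```

View pics/t6.png

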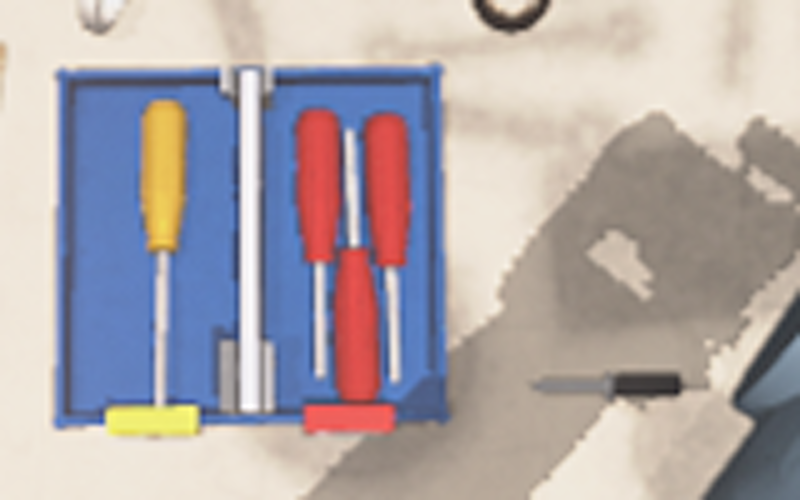

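All four drivers lie in their compartments, with the third red's shank between the other two handles. The pin is still at crop (530–680,385). Next I'll pick the pin by its handle.

```bash
python3 -m jog '[{"tx":-7,"ty":18,"tz":-10,"rx":0,"ry":0,"rz":0.12,"grip":0.5},{"tx":-15,"ty":37,"tz":-20,"rx":0,"ry":0,"rz":0.24,"grip":0.5},{"tx":-22,"ty":56,"tz":-30,"rx":0,"ry":0,"rz":0.36,"grip":0.5},{"tx":-30,"ty":75,"tz":-40,"rx":0,"ry":0,"rz":0.48,"grip":0.5},{"tx":-36,"ty":94,"tz":-60,"rx":0,"ry":0,"rz":0.6,"grip":0.5}]' && python3 -m jog '[{"tx":0,"ty":0,"tz":-20,"rx":0,"ry":0,"rz":0.01,"grip":0.5},{"tx":0,"ty":0,"tz":-30,"rx":0,"ry":0,"rz":0.01,"grip":0.5},{"tx":0,"ty":0,"tz":-30,"rx":0,"ry":0,"rz":0.01,"grip":0.5},{"tx":0,"ty":0,"tz":-30,"rx":0,"ry":0,"rz":0.01,"grip":0.5}]'
python3 - <<'E'
from m import *
s=robot.sense(); print(s['tool_pos'])
I,D=eyes.capture('scene'); 
T=np.array([.566,.1018]);a=np.radians(2.2);R=np.array([[np.cos(a),-np.sin(a)],[np.sin(a),np.cos(a)]])
h=[*(T+R@[-.082,-.0125]),.058]; print('hole px',proj('scene',h))
o=(200,190); k=8
J=cv2.resize(I[190:255,200:300],(800,520),interpolation=cv2.INTER_CUBIC); cv2.imwrite('pics/s7.png',J); print((proj('scene',h)+.5-o)*k-.5)
E
```

```text
t: 27.5
tool_pos: [0.4865, -0.147, 0.0892]
tool_rot: [0.703, 0.711, 0.001, 0.002]
contact_force: [0.1, -0.6, 0.4]
finger_gap: 0.0472
gripper_force: 0.0
t: 27.83
tool_pos: [0.4859, -0.1474, 0.058]
tool_rot: [0.702, 0.713, -0.0, -0.0]
contact_force: [-0.0, -0.2, 0.3]
finger_gap: 0.0467
gripper_force: 0.0
[ 0.48590006 -0.14740851  0.05796201]
hole px [229.93783997 224.29262013]
[243.00271979 277.840961  ]
```

View pics/s7.png

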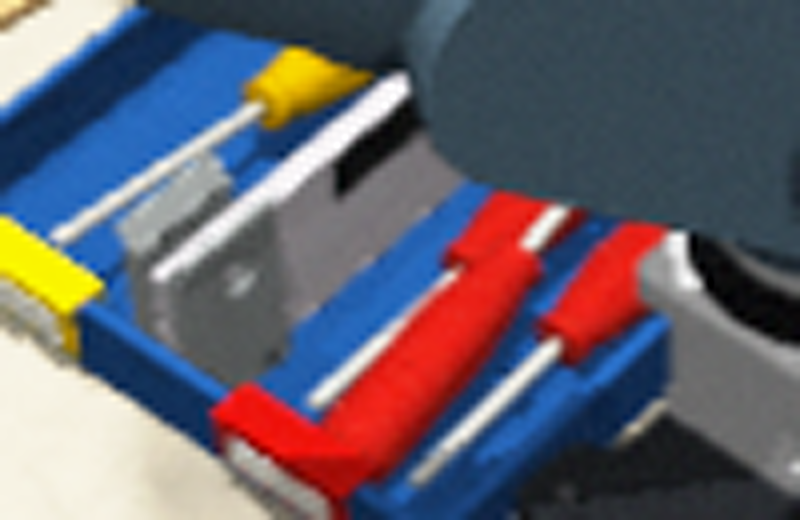

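The hole shows at crop (239,280), versus (243,278) predicted, so the tray pose is good to about 1 mm.

```bash
python3 -m jog '[{"tx":-1,"ty":-1,"tz":-20,"rx":0,"ry":0,"rz":0,"grip":0.5},{"tx":-1,"ty":-1,"tz":-40,"rx":0,"ry":0,"rz":0,"grip":0.5},{"tx":-1,"ty":-1,"tz":-54,"rx":0,"ry":0,"rz":0,"grip":0.5},{"tx":-1,"ty":-1,"tz":-54,"rx":0,"ry":0,"rz":0,"grip":0.5},{"tx":-1,"ty":-1,"tz":-54,"rx":0,"ry":0,"rz":0,"grip":0}]' 30 && python3 -m jog '[{"tx":0,"ty":0,"tz":0,"rx":0,"ry":0,"rz":0,"grip":0},{"tx":0,"ty":0,"tz":0,"rx":0,"ry":0,"rz":0,"grip":0},{"tx":0,"ty":0,"tz":0,"rx":0,"ry":0,"rz":0,"grip":0},{"tx":0,"ty":0,"tz":0,"rx":0,"ry":0,"rz":0,"grip":0},{"tx":0,"ty":0,"tz":0,"rx":0,"ry":0,"rz":0,"grip":0}]' && python3 -m jog '[{"tx":0,"ty":0,"tz":0,"rx":0,"ry":0,"rz":0,"grip":0},{"tx":0,"ty":0,"tz":0,"rx":0,"ry":0,"rz":0,"grip":0}]'
```

```text
t: 28.3
tool_pos: [0.4852, -0.1487, 0.0044]
tool_rot: [0.701, 0.713, 0.0, 0.0]
contact_force: [-0.2, -0.8, 0.2]
finger_gap: 0.0431
gripper_force: 0.0
t: 28.72
tool_pos: [0.4851, -0.1483, 0.0044]
tool_rot: [0.701, 0.713, 0.0, 0.001]
contact_force: [-0.9, 0.3, 2.1]
finger_gap: 0.0137
gripper_force: 30.0
t: 28.88
tool_pos: [0.4851, -0.1483, 0.0044]
tool_rot: [0.701, 0.713, 0.0, 0.0]
contact_force: [-0.9, -0.0, 6.5]
finger_gap: 0.0138
gripper_force: 30.0
```

```bash
python3 -m jog '[{"tx":0,"ty":0,"tz":25,"rx":0,"ry":0,"rz":0,"grip":0},{"tx":0,"ty":0,"tz":48,"rx":0,"ry":0,"rz":0.02,"grip":0},{"tx":1,"ty":30,"tz":48,"rx":0,"ry":0,"rz":0.02,"grip":0},{"tx":2,"ty":60,"tz":48,"rx":0,"ry":0,"rz":0.02,"grip":0},{"tx":2,"ty":90,"tz":48,"rx":0,"ry":0,"rz":0.02,"grip":0}]' && python3 -m jog '[{"tx":0,"ty":25,"tz":0,"rx":0,"ry":0,"rz":0,"grip":0},{"tx":0,"ty":45,"tz":0,"rx":0,"ry":0,"rz":0,"grip":0},{"tx":0,"ty":55,"tz":0,"rx":0,"ry":0,"rz":0,"grip":0},{"tx":0,"ty":57,"tz":0,"rx":0,"ry":0,"rz":0,"grip":0},{"tx":0,"ty":57,"tz":0,"rx":0,"ry":0,"rz":0,"grip":0}]' && python3 -m jog '[{"tx":0,"ty":0,"tz":0,"rx":0,"ry":0,"rz":0,"grip":0},{"tx":0,"ty":0,"tz":0,"rx":0,"ry":0,"rz":0,"grip":0}]'
python3 - <<'E'
from m import *
s=robot.sense(); p=s['tool_pos']; print(p)
I,D=eyes.capture('scene'); o=np.array((200,190)); k=8
cv2.imwrite('pics/s8.png',cv2.resize(I[190:255,200:300],(800,520),interpolation=cv2.INTER_CUBIC))
a=np.radians(2.2); d=np.array([-np.sin(a),np.cos(a),0])
for q in(73,25,21): print(q,((proj('scene',p+d*q/1000+[0,0,.0056])+.5-o)*k-.5).round(0))
J=p+d*.1; print('1mm y',(proj('scene',J+d*.001)-proj('scene',J))*k,'1mm z',(proj('scene',J+[0,0,.001])-proj('scene',J))*k,'1mm x',(proj('scene',J+[.001,0,0])-proj('scene',J))*k)
E
```

```text
t: 29.3
tool_pos: [0.4868, -0.0574, 0.052]
tool_rot: [0.695, 0.719, 0.0, 0.0]
contact_force: [-0.2, -0.6, -1.0]
finger_gap: 0.0137
gripper_force: 30.0
t: 29.72
tool_pos: [0.4865, -0.001, 0.0515]
tool_rot: [0.694, 0.72, -0.0, -0.0]
contact_force: [0.3, 0.3, -1.0]
finger_gap: 0.0136
gripper_force: 30.0
t: 29.88
tool_pos: [0.4868, -0.002, 0.0517]
tool_rot: [0.694, 0.719, -0.0, 0.0]
contact_force: [0.6, 0.3, -0.6]
finger_gap: 0.0136
gripper_force: 30.0
[ 0.48681185 -0.00204143  0.05168399]
73 [275. 304.]
25 [386. 376.]
21 [396. 382.]
1mm y [-2.21093417 -1.44238686] 1mm z [-0.27939844 -2.0407902 ] 1mm x [ 2.21430247 -1.71992902]
```

View pics/s8.png

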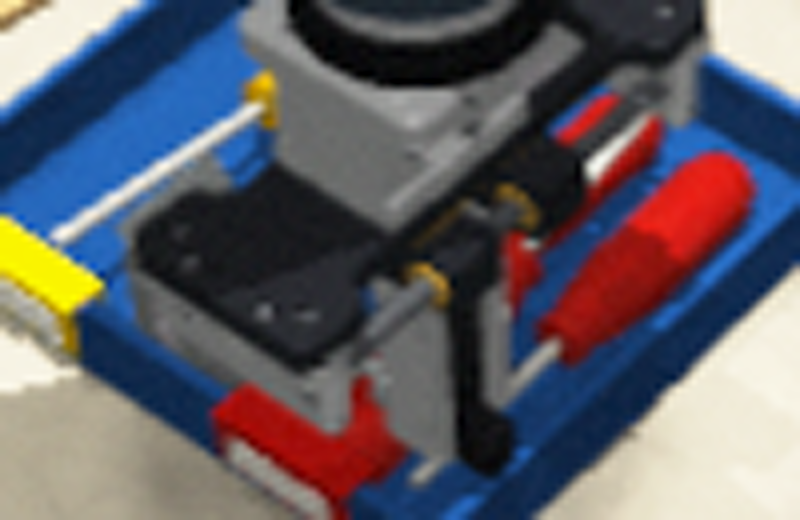

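The gripper hides the nose, but the handle end (488,450) is where expected. Advancing along the tray's y with force checks.

```bash
python3 -m jog '[{"tx":0.5,"ty":5,"tz":0.4,"rx":0,"ry":0,"rz":0,"grip":0},{"tx":0.3,"ty":9,"tz":0.4,"rx":0,"ry":0,"rz":0,"grip":0},{"tx":0.1,"ty":13,"tz":0.4,"rx":0,"ry":0,"rz":0,"grip":0},{"tx":0,"ty":15,"tz":0.4,"rx":0,"ry":0,"rz":0,"grip":0},{"tx":0,"ty":15,"tz":0.4,"rx":0,"ry":0,"rz":0,"grip":0}]' && python3 -m jog '[{"tx":-0.1,"ty":2,"tz":0,"rx":0,"ry":0,"rz":0,"grip":0},{"tx":-0.2,"ty":4,"tz":0,"rx":0,"ry":0,"rz":0,"grip":0},{"tx":-0.3,"ty":6,"tz":0,"rx":0,"ry":0,"rz":0,"grip":0},{"tx":-0.3,"ty":6,"tz":0,"rx":0,"ry":0,"rz":0,"grip":0}]'
```

```text
t: 30.35
tool_pos: [0.4865, 0.0144, 0.052]
tool_rot: [0.694, 0.72, -0.0, -0.0]
contact_force: [0.7, -0.4, -1.0]
finger_gap: 0.0139
gripper_force: 30.0
t: 30.68
tool_pos: [0.4863, 0.0203, 0.052]
tool_rot: [0.694, 0.72, -0.0, -0.0]
contact_force: [-0.8, 0.1, -1.4]
finger_gap: 0.0139
gripper_force: 30.0
```

```bash
python3 -m jog '[{"tx":-0.1,"ty":3,"tz":0,"rx":0,"ry":0,"rz":0,"grip":0},{"tx":-0.2,"ty":6,"tz":0,"rx":0,"ry":0,"rz":0,"grip":0},{"tx":-0.3,"ty":9,"tz":0,"rx":0,"ry":0,"rz":0,"grip":0},{"tx":-0.4,"ty":10,"tz":0,"rx":0,"ry":0,"rz":0,"grip":0}]' && python3 -m jog '[{"tx":-0.1,"ty":3,"tz":0,"rx":0,"ry":0,"rz":0,"grip":0},{"tx":-0.2,"ty":6,"tz":0,"rx":0,"ry":0,"rz":0,"grip":0},{"tx":-0.3,"ty":9,"tz":0,"rx":0,"ry":0,"rz":0,"grip":0},{"tx":-0.4,"ty":10,"tz":0,"rx":0,"ry":0,"rz":0,"grip":0}]'
```

```text
t: 31.02
tool_pos: [0.4859, 0.0304, 0.0521]
tool_rot: [0.694, 0.72, 0.0, -0.0]
contact_force: [0.2, -0.6, 0.2]
finger_gap: 0.0136
gripper_force: 30.0
t: 31.35
tool_pos: [0.4855, 0.0404, 0.0521]
tool_rot: [0.694, 0.72, 0.0, -0.0]
contact_force: [-0.6, -0.1, -0.1]
finger_gap: 0.0137
gripper_force: 30.0
```

```bash
python3 -m jog '[{"tx":-0.2,"ty":5,"tz":0,"rx":0,"ry":0,"rz":0,"grip":0},{"tx":-0.4,"ty":10,"tz":0,"rx":0,"ry":0,"rz":0,"grip":0},{"tx":-0.6,"ty":14,"tz":0,"rx":0,"ry":0,"rz":0,"grip":0},{"tx":-0.6,"ty":17,"tz":0,"rx":0,"ry":0,"rz":0,"grip":0},{"tx":-0.6,"ty":17,"tz":0,"rx":0,"ry":0,"rz":0,"grip":0}]' && python3 -m jog '[{"tx":0,"ty":1,"tz":0,"rx":0,"ry":0,"rz":0,"grip":0},{"tx":0,"ty":2,"tz":0,"rx":0,"ry":0,"rz":0,"grip":0},{"tx":0,"ty":2,"tz":0,"rx":0,"ry":0,"rz":0,"grip":0}]' && python3 -m jog '[{"tx":0,"ty":1,"tz":0,"rx":0,"ry":0,"rz":0,"grip":0},{"tx":0,"ty":2,"tz":0,"rx":0,"ry":0,"rz":0,"grip":0},{"tx":0,"ty":2,"tz":0,"rx":0,"ry":0,"rz":0,"grip":0}]'
```

```text
t: 31.77
tool_pos: [0.4848, 0.0576, 0.052]
tool_rot: [0.694, 0.72, -0.0, -0.0]
contact_force: [0.7, -0.3, -0.8]
finger_gap: 0.0136
gripper_force: 30.0
t: 32.02
tool_pos: [0.4849, 0.059, 0.0521]
tool_rot: [0.694, 0.72, -0.0, -0.0]
contact_force: [0.4, -0.0, -0.0]
finger_gap: 0.0139
gripper_force: 30.0
t: 32.27
tool_pos: [0.4849, 0.061, 0.0521]
tool_rot: [0.694, 0.72, 0.0, -0.0]
contact_force: [-0.0, -0.8, -0.2]
finger_gap: 0.0141
gripper_force: 30.0
```

```bash
python3 -m jog '[{"tx":0,"ty":1,"tz":0,"rx":0,"ry":0,"rz":0,"grip":0},{"tx":0,"ty":1.5,"tz":0,"rx":0,"ry":0,"rz":0,"grip":0},{"tx":0,"ty":1.5,"tz":0,"rx":0,"ry":0,"rz":0,"grip":0}]' && python3 -m jog '[{"tx":0,"ty":1,"tz":0,"rx":0,"ry":0,"rz":0,"grip":0},{"tx":0,"ty":1.5,"tz":0,"rx":0,"ry":0,"rz":0,"grip":0},{"tx":0,"ty":1.5,"tz":0,"rx":0,"ry":0,"rz":0,"grip":0}]'
```

```text
t: 32.52
tool_pos: [0.4849, 0.0625, 0.0521]
tool_rot: [0.694, 0.72, -0.0, -0.0]
contact_force: [-0.3, 0.6, -0.3]
finger_gap: 0.0138
gripper_force: 30.0
t: 32.77
tool_pos: [0.485, 0.0639, 0.0521]
tool_rot: [0.694, 0.72, -0.0, 0.0]
contact_force: [-0.4, -0.2, -1.7]
finger_gap: 0.0141
gripper_force: 30.0
```

```bash
python3 -m jog '[{"tx":0,"ty":1,"tz":0,"rx":0,"ry":0,"rz":0,"grip":0},{"tx":0,"ty":1.5,"tz":0,"rx":0,"ry":0,"rz":0,"grip":0},{"tx":0,"ty":1.5,"tz":0,"rx":0,"ry":0,"rz":0,"grip":0}]' | sed -n '2p;4p'; python3 -m jog '[{"tx":0,"ty":1,"tz":0,"rx":0,"ry":0,"rz":0,"grip":0},{"tx":0,"ty":1.5,"tz":0,"rx":0,"ry":0,"rz":0,"grip":0},{"tx":0,"ty":1.5,"tz":0,"rx":0,"ry":0,"rz":0,"grip":0}]'| sed -n '2p;4p'; python3 -m jog '[{"tx":0,"ty":0.5,"tz":0,"rx":0,"ry":0,"rz":0,"grip":0},{"tx":0,"ty":1,"tz":0,"rx":0,"ry":0,"rz":0,"grip":0},{"tx":0,"ty":1,"tz":0,"rx":0,"ry":0,"rz":0,"grip":0}]'| sed -n '2p;4p'
python3 - <<'E'
from m import *
I,D=eyes.capture('top'); I2,_=eyes.capture('scene')
cv2.imwrite('pics/t9.png',np.hstack([cv2.resize(I[215:255,205:265],(400,267),interpolation=cv2.INTER_CUBIC),cv2.resize(I2[190:230,200:260],(400,267),interpolation=cv2.INTER_CUBIC)]))
E
```

```text
tool_pos: [0.485, 0.064, 0.0522]
contact_force: [-0.2, -7.3, 0.6]
tool_pos: [0.485, 0.0641, 0.0523]
contact_force: [-0.5, -12.1, 0.1]
tool_pos: [0.485, 0.0641, 0.0523]
contact_force: [-2.1, -17.1, 0.6]
```

View pics/t9.png

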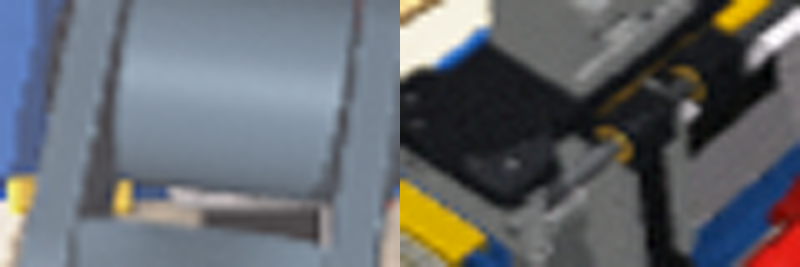

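The collar meets the cheek at y = 64 mm with a steady push, so the pin is home. Releasing and retreating.

```bash
python3 -m jog '[{"tx":0,"ty":-3,"tz":0,"rx":0,"ry":0,"rz":0,"grip":0},{"tx":0,"ty":-3,"tz":0,"rx":0,"ry":0,"rz":0,"grip":0.35},{"tx":0,"ty":-3,"tz":0,"rx":0,"ry":0,"rz":0,"grip":0.35},{"tx":0,"ty":-3,"tz":0,"rx":0,"ry":0,"rz":0,"grip":0.35},{"tx":0,"ty":-3,"tz":0,"rx":0,"ry":0,"rz":0,"grip":0.35}]' && python3 -m jog '[{"tx":0,"ty":0,"tz":20,"rx":0,"ry":0,"rz":0,"grip":0.35},{"tx":0,"ty":0,"tz":50,"rx":0,"ry":0,"rz":0,"grip":0.35},{"tx":0,"ty":0,"tz":90,"rx":0,"ry":0,"rz":0,"grip":0.35},{"tx":0,"ty":-30,"tz":120,"rx":0,"ry":0,"rz":0,"grip":0.35},{"tx":0,"ty":-70,"tz":120,"rx":0,"ry":0,"rz":0,"grip":0.35}]' && python3 -m jog '[{"tx":0,"ty":-40,"tz":0,"rx":0,"ry":0,"rz":0,"grip":0.35},{"tx":0,"ty":-80,"tz":0,"rx":0,"ry":0,"rz":0,"grip":0.35},{"tx":0,"ty":-120,"tz":0,"rx":0,"ry":0,"rz":0,"grip":0.35},{"tx":0,"ty":-160,"tz":0,"rx":0,"ry":0,"rz":0,"grip":0.35},{"tx":0,"ty":-200,"tz":0,"rx":0,"ry":0,"rz":0,"grip":0.35}]' && python3 -m jog '[{"tx":0,"ty":-40,"tz":0,"rx":0,"ry":0,"rz":0,"grip":0.35},{"tx":0,"ty":-40,"tz":0,"rx":0,"ry":0,"rz":0,"grip":0.35},{"tx":0,"ty":-40,"tz":0,"rx":0,"ry":0,"rz":0,"grip":0.35}]'
python3 - <<'E'
from m import *
I,D=eyes.capture('top')
for nm,c,r,px,b in drivers(I):
    if 150<px[0]<300 and px[1]<300: print(nm,px,c.round(4),np.round(r[1]),round(r[2],1))
p=lambda u,v:ray('top',185+u/8-.5,170+v/8-.5,.058)[:2]*1000
cv2.imwrite('pics/t10.png',cv2.resize(I[170:245,185:285],(800,600),interpolation=cv2.INTER_CUBIC))
E
```

```text
t: 34.03
tool_pos: [0.485, 0.0653, 0.0522]
tool_rot: [0.694, 0.72, 0.0, -0.0]
contact_force: [0.3, -0.3, -0.2]
finger_gap: 0.0324
gripper_force: 0.0
t: 34.45
tool_pos: [0.4889, -0.0045, 0.1793]
tool_rot: [0.692, 0.722, 0.004, 0.005]
contact_force: [1.5, -0.1, 0.8]
finger_gap: 0.0332
gripper_force: 0.0
t: 34.87
tool_pos: [0.4847, -0.2067, 0.1723]
tool_rot: [0.694, 0.72, 0.0, 0.0]
contact_force: [0.9, 0.4, 0.5]
finger_gap: 0.0327
gripper_force: 0.0
t: 35.12
tool_pos: [0.4848, -0.2464, 0.172]
tool_rot: [0.695, 0.719, 0.0, -0.0]
contact_force: [-0.6, 0.7, -0.1]
finger_gap: 0.033
gripper_force: 0.0
red (248, 196) [0.6099 0.0632] [91. 22.] 1.8
red (262, 197) [0.6083 0.0182] [95. 23.] 5.1
red (256, 224) [0.5182 0.0356] [94. 23.] 4.9
red (254, 243) [0.4603 0.0395] [13. 51.] 1.4
yellow (217, 194) [0.6141 0.1631] [91. 23.] 2.2
```

View pics/t10.png

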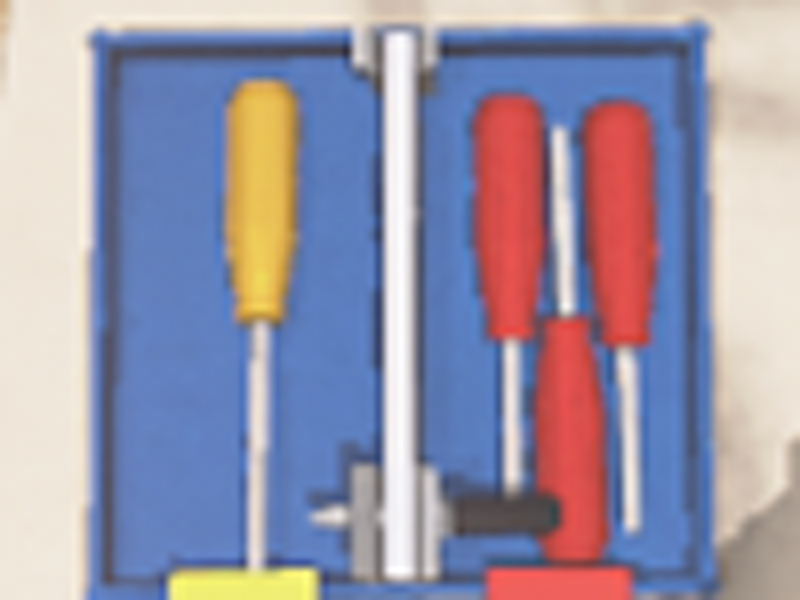

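The pin passes through both cheeks and the divider, with its nose out at (315,517) and its collar against the right cheek. All drivers are in place and the gripper is clear.

```bash
python3 -c "
from station import robot
print(robot.finish_job())"
```

```text
the job is handed in; nothing more can be done
None
```

I handed the job in at about 35 s: the divider is home, the three red screwdrivers and one yellow are in their compartments, the pin is fully in, and the bottle was not touched. The last picture confirms this, but the hand-in returned no verdict.

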